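# Load the bottle warming cabinet

### The arm

A 6-joint arm with a two-finger parallel gripper is mounted at the origin on the work surface. World frame = base frame: x ahead of the robot, y to its left, z up, the work surface at z = 0. Lengths are in m, angles in degrees, forces in N, time in s.
With the tool pointing down it reaches from about 0.35 to 0.875 m from the base axis. Payload 4.2 kg.
Tool frame: the origin (TCP) lies at the very end of the fingers, on their centre line; the grasp point (between the pads) lies 19 mm behind it; y points along the fingers, z is the direction in which the jaws open and shut, and the axes are right-handed (so a half turn about y gives the same grasp; the last joint's range is limited). The gripper opens to 85 mm and grips with 20 to 120 N. Pads are 22 mm wide; open, the fingers measure 114 mm over their backs; the gripper's body (76 mm by 85 mm) begins 54 mm behind the grasp point. The pads swing forward as they close: fully open they stand 13 mm farther back than shut.
Start: joints at [83.629, 22.042, 0.453, 0, -68.411, -14.817], TCP at [0.226, 0.583, 0.231] pointing down, gripper open.
Joint ranges: [-179.83, 179.83], [-69.29, 118.12], [-61.27, 80.66], [-181.25, 117.63], [-171.15, -9.14], [-177.46, 177.46]. Speed limits (degrees/s): [159.86, 159.86, 180, 180, 180, 180].

### API

Orientations are given as [roll, pitch, yaw] about the fixed x, y, z axes, in that order (R = Rz(yaw) Ry(pitch) Rx(roll)).
In Python, from bench import r gives the robot as it stands. The module is installed in compiled form; this text tells all that it offers.
- The arm moves only by the tool drive_tool, never from a script. Its argument "moves" is a list that holds one entry, the list of rows, each a list of 5 numbers: the shift along the tool's x, y, z in m, then the turn about the tool's y in degrees, then the gripper's target within -1 to 1 (shut at 1, half-way at 0, fully open at -1). In form: [[[tx, ty, tz, yaw, fingers], ...]]. A call has 1 to 5 rows; each row shifts and turns the commanded pose from where the row before left it, along the tool's axes as they then stand; what a row does not reach is not made up. A row lasts 1/8 s, in which the tool goes at most 62.5 mm and 10.7 degrees, less where a joint would pass 70% of its speed; a pose out of reach is approached as far as the arm can. A call with a gripper value outside its range is refused whole. The fingers move at their own pace and stop on an object; "grip_force" is the grip in N (left out, the last holds). Time passes only in rows, so rows that do not move let the fingers close. It gives the time, the measured TCP pose, the force and the opening at its end, in the units of the state.
- r.state(): the state, without advancing time (a new reading comes with each control period).
- r.camera(name): name is "scene" or "top" or "wrist"; returns (picture, depth): 420x560x3 uint8, red, green, blue; 420x560 float32, m along the optical axis (not along the pixel's ray), 0 where there is no reading.
- r.camera_info(name): a dict with "mtx" (3x3 intrinsics, pixels), "R" (3x3) and "t" (3): a world point X has camera coordinates R X + t. Camera axes: x right, y down, z forward; pixel columns grow to the right and rows downward; lengths in m; the calibration is good to about 2 mm. A picture is of the moment at which its call begins: read the wrist's pose just before it. camera_info takes no time and is no camera call; for the wrist camera it gives the pose at the moment of the call.
- r.close_job(): hands the job in, once; it reports no verdict.
The state is a dict: "t": time; "qpos": joint angles; "qd": joint speeds; "joint_efforts": joint torques, N m; "tool_pos": TCP position; "tool_rot": TCP orientation; "ft_force": force on the tool from outside, world axes, zero at the start; "ft_torque": the same for the moment, N m; "grip_width": finger opening in m.
Only numpy, scipy, OpenCV 4.12 (cv2) and the standard library are available. Lean on these libraries where they do the work, as an engineer would, in place of code of your own. Each camera call takes 0.05 s, during which the arm holds its last target. There are 200 camera calls.

### The job

Load the warming cabinet: first pull the round knob on its roof up until it clicks out (that pauses the fan), then draw the tray fully out by its bar - if it is held, slide the catch on the roof to one end or the other and try again - and stand every fallen square bottle upright on the tray, between its front ridge and rear lip. Then slide the tray fully home with the bottles still standing, and only after that push the knob fully back in; keep the knob out for as long as the tray is open. Leave the steel bowl where it is.

Things in the scene. Friction and masses are not known exactly. Their poses are not given: they have to be found in the camera images.
- cabinet: White open-fronted warming cabinet, fixed to the table: 170 mm deep (x), 380 mm wide (y), 180 mm high, ceiling 150 mm above the table. Origin: centre of its underside; -x points out of its open front, towards the robot, z up. Knob and catch stand on its roof near the front edge.
- knob (a joint): Black round push-pull knob on the roof, towards +y: head 36 mm across, 22 mm thick, on a thin stem, moving straight up and down. Value: m pulled out; 0 = fully in (head's underside 14 mm above the roof), 0.014 to 0.015 = out in its detent. A spring snaps it to the nearer end past mid-travel and holds it; 3 to 7 N starts it either way.
- knob_top (a point): Centre of the top of the knob's head; moves with the knob; 36 mm above the roof when in. Axes as the cabinet's.
- catch (a joint): Black nub on the roof, towards -y: 18 mm (x) by 16 mm (y), 36 mm tall, sliding along y in a slot. Value: m along the cabinet's +y, 0 to 0.036; it may start anywhere and stays where left (friction 2.5 N). Over one part of its travel it bolts the shut tray; at one end at least it frees it. Which end is unmarked and varies, so only pulling tells (a bolted tray gives 10 mm at most, then holds).
- catch_top (a point): Centre of the top of the catch nub; moves with it. Axes as the cabinet's.
- tray (a joint): Aluminium tray that slides out of the cabinet's front along the cabinet's -x. Value: m drawn out; 0 = fully home, 0.13 = fully out. Friction about 1.5 N; it stays where it is left.
- tray_bar (a point): Centre of the tray's pull bar: round steel, 14 mm thick, 134 mm long along y, 36 mm above the tray floor (59 mm above the table), free underneath, on a post at each end. With the tray home it stands 72 mm in front of the cabinet's front face (180 mm high: lean the gripper back, or mind its body). Axes as the cabinet's.
- tray_floor (a point): Middle of the tray's loading floor, on its surface (23 mm above the table); moves with the tray. Axes as the cabinet's. The floor runs 58 mm to the front ridge (6 mm high), 61 mm to the rear lip and 161 mm to either side lip (12 mm high); three bottles fit side by side. With the tray home it lies 65 mm behind the cabinet's front face, fully out 65 mm in front of it.
- bottle0: Square white bottle: body 52 x 52 mm, 72 mm high, then neck and round grey cap 30 mm across, 98 mm tall in all, about 160 g, heavy base (centre of mass 28 mm up). Origin: centre of its base; z runs from the base out through the cap, x and y square to the flat sides. At the start it lies on its side on the table (axis 26 mm up), cap roughly towards the robot. May be absent (None).
- bottle1: Square white bottle: body 52 x 52 mm, 72 mm high, then neck and round grey cap 30 mm across, 98 mm tall in all, about 160 g, heavy base (centre of mass 28 mm up). Origin: centre of its base; z runs from the base out through the cap, x and y square to the flat sides. At the start it lies on its side on the table (axis 26 mm up), cap roughly towards the robot. May be absent (None).
- bottle2: Square white bottle: body 52 x 52 mm, 72 mm high, then neck and round grey cap 30 mm across, 98 mm tall in all, about 160 g, heavy base (centre of mass 28 mm up). Origin: centre of its base; z runs from the base out through the cap, x and y square to the flat sides. At the start it lies on its side on the table (axis 26 mm up), cap roughly towards the robot. May be absent (None).
- bowl: Bystander: round steel bowl, 110 mm across, 40 mm high. Origin: centre of its underside.

How it is judged:
By the outcome, as a careful person would: the job done as asked, in the order asked, and still so for the second after the job is handed in, with the robot touching nothing.
Of bottle0, bottle1, bottle2 only 2 to 3 are there at a start; the rules pass over those that are not, and their reading is None.
At some moment in a run one of bottle0, bottle1, bottle2 may be knocked a few centimetres aside while the robot is not near it.
Once in a run the grip may slacken for a moment while it holds something.
It also fails if it takes over 210 s, if anything falls off the work surface, if the arm or the gripper's body presses on something with over 40 N, if the wrist force passes 120 N, or if a joint passes its speed limit or range.

## Working session

There is one attempt and no reset: what is moved stays moved. The work goes in short steps, Python scripts to look and compute and a tool call to move; the robot and the scene stay as the last step left them, time stands still between calls to the robot, and variables do not carry over. Pictures are saved under pics/ and viewed, about 12 in all and at most 16, crops included, and the job is handed in when it is done.

Besides the shell and the picture viewer there is one more tool, called after "Emit:" as name([rows], argument=value, ...), one row to a line, values as JSON. drive_tool: Moves the arm, as the interface text tells. Its arguments: {"type":"object","properties":{"moves":{"type":"array"},"grip_force":{"type":"number"}},"required":["moves"]}

```bash
ls; mkdir -p pics; cat > h.py <<'E'
import numpy as np,cv2
from scipy.spatial.transform import Rotation as Ro
from bench import r
def cam(n):
    i=r.camera_info(n); p,d=r.camera(n); return p,d,i
def world(d,i):
    K=np.array(i['mtx']);R=np.array(i['R']);t=np.array(i['t'])
    v,u=np.mgrid[:d.shape[0],:d.shape[1]]
    c=np.stack([(u-K[0,2])/K[0,0]*d,(v-K[1,2])/K[1,1]*d,d],-1)
    return (c-t)@R
def ray(i,uv,z):
    K=np.array(i['mtx']);R=np.array(i['R']);t=np.array(i['t'])
    o=-R.T@t; w=R.T@np.linalg.inv(K)@np.array([uv[0],uv[1],1.])
    return o+w*(z-o[2])/w[2]
def save(n,p): cv2.imwrite('pics/'+n+'.png',p[...,::-1])
def axes():
    s=r.state(); return s, Ro.from_euler('xyz',s['tool_rot'],degrees=True).as_matrix()
E
python3 - <<'E'
from h import *
s,A=axes();print(s);print(A.round(3))
P=[]
for n in('scene','top'):
    p,d,i=cam(n);P.append(p);np.savez('/tmp/'+n,p=p,d=d);print(n,(-np.array(i['R']).T@i['t']).round(3))
save('a',cv2.resize(P[0],(800,600)));save('b',cv2.resize(P[1],(800,600)))
E
```

```text
pics
{'t': 0.0, 'qpos': array([ 8.36301926e+01,  2.20907193e+01,  3.78706821e-01, -2.94213965e-02,
       -6.84112608e+01, -1.48160564e+01]), 'qd': array([-0.03210231,  0.00592224,  0.05644523,  0.08618284, -0.03455621,
       -0.09115526]), 'joint_efforts': array([-5.96813225e-04, -3.92292738e+01,  1.88400936e+01,  4.18624476e+00,
       -4.60044030e-03,  5.50314994e-07]), 'tool_pos': array([0.22564416, 0.58220897, 0.23021358]), 'tool_rot': array([-8.98738330e+01,  5.09838689e-03,  1.58803287e+02]), 'ft_force': array([-0.08796842,  0.02521055,  0.82512352]), 'ft_torque': array([-0.02730636, -0.00886537,  0.02829427]), 'grip_width': 0.08524181456830057}
[[-0.932 -0.001 -0.362]
 [ 0.362 -0.002 -0.932]
 [-0.    -1.     0.002]]
scene [1.033 0.085 1.482]
top [0.516 0.    1.439]
```

View pics/a.png

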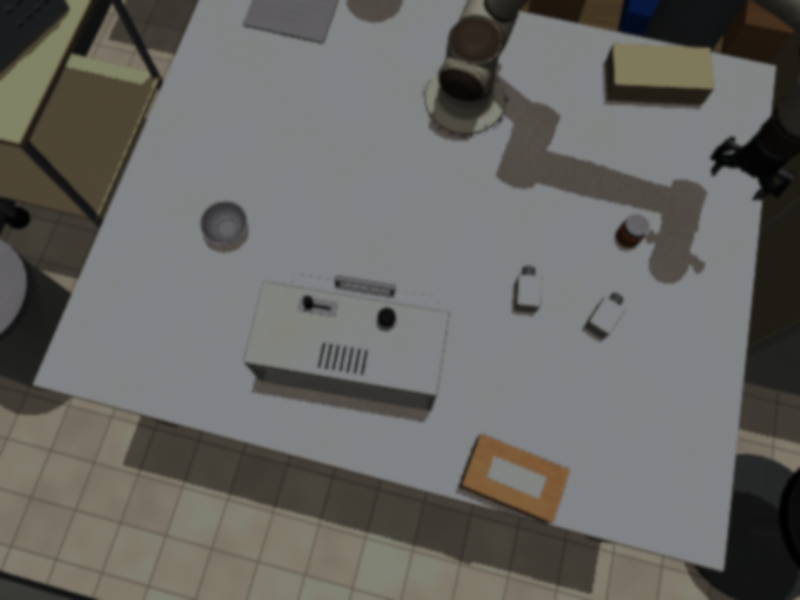

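View pics/b.png

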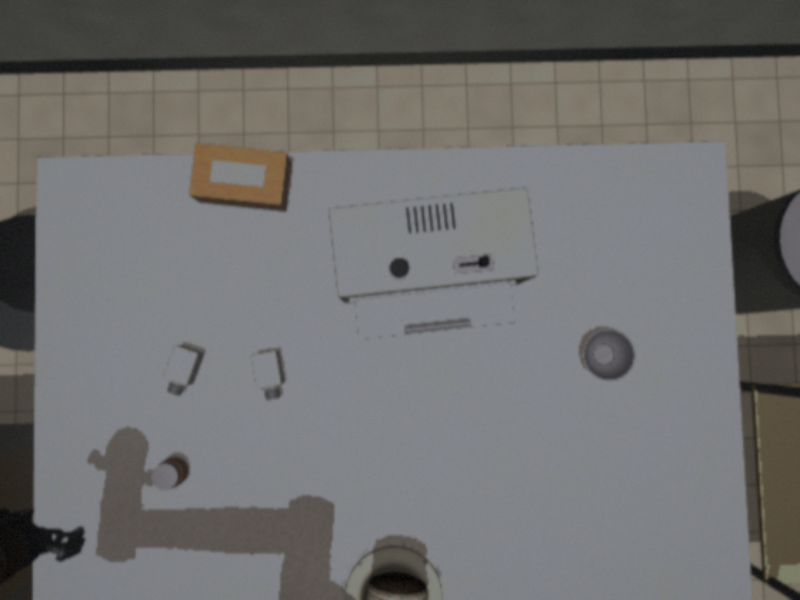

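```bash
python3 - <<'E'
from h import *
for n in('top','scene'):
    f=np.load(f'/tmp/{n}.npz');i=r.camera_info(n);p=f['p'];d=f['d'];W=world(d,i)
    z=W[...,2];ok=d>0;print(n,'table z',np.median(z[ok&(abs(z)<.03)]))
    def rect(m,nm,zp=None):
        m=m.astype(np.uint8)
        k,l,st,c=cv2.connectedComponentsWithStats(m)
        for j in range(1,k):
            if st[j,4]<25: continue
            q=W[l==j]; b=cv2.minAreaRect(q[:,:2].astype(np.float32))
            print(n,nm,'px',c[j].round(),'n',st[j,4],'mean',q.mean(0).round(3),'zmax',q[:,2].max().round(3),'rect',np.round(b[0],4),np.round(b[1],3),round(b[2],1))
    reg=ok&(W[...,0]>.3)&(W[...,0]<1.1)&(abs(W[...,1])<.75)
    rect(reg&(abs(z-.18)<.012),'roof')
    rect(reg&(z>.195)&(z<.25)&(W[...,0]>.6),'onroof')
    rect(reg&(z>.03)&(z<.12)&(W[...,0]<.85),'obj')
    g=p.max(2); rect(reg&(g<60)&(z>.16)&(z<.25)&(W[...,0]>.6),'dark')
E
```

```text
top table z 0.001140058824262635
top roof px [303. 170.] n 8645 mean [ 0.707 -0.094  0.181] zmax 0.192 rect [ 0.7076 -0.0947] [0.172 0.381] 4.8
top onroof px [338. 183.] n 52 mean [ 0.664 -0.184  0.214] zmax 0.223 rect [ 0.665  -0.1843] [0.017 0.016] 11.7
top onroof px [279. 187.] n 149 mean [ 0.656 -0.028  0.216] zmax 0.224 rect [ 0.6569 -0.0278] [0.031 0.034] 88.4
top obj px [170. 137.] n 874 mean [0.831 0.286 0.069] zmax 0.084 rect [0.8288 0.2983] [0.193 0.043] 89.9
top obj px [306. 228.] n 222 mean [ 0.551 -0.107  0.065] zmax 0.075 rect [ 0.5513 -0.1059] [0.014 0.137] 4.8
top obj px [429. 248.] n 320 mean [ 0.483 -0.471  0.039] zmax 0.05 rect [ 0.4831 -0.4613] [0.107 0.106] 30.0
top obj px [126. 258.] n 561 mean [0.479 0.421 0.049] zmax 0.061 rect [0.4728 0.4256] [0.054 0.098] 69.2
top obj px [187. 261.] n 550 mean [0.464 0.244 0.049] zmax 0.061 rect [0.4592 0.2444] [0.098 0.054] 8.9
top dark px [336. 183.] n 58 mean [ 0.665 -0.178  0.207] zmax 0.223 rect [ 0.6621 -0.1713] [0.019 0.044] 18.2
top dark px [279. 187.] n 115 mean [ 0.657 -0.028  0.217] zmax 0.224 rect [ 0.656  -0.029
[... 688 characters left out ...]
rect [ 0.5538 -0.105 ] [0.017 0.134] 3.6
scene obj px [425. 220.] n 466 mean [0.486 0.424 0.05 ] zmax 0.061 rect [0.4769 0.4275] [0.052 0.1  ] 69.9
scene obj px [240. 272.] n 695 mean [ 0.794 -0.083  0.077] zmax 0.12 rect [ 0.7945 -0.0848] [0.003 0.377] 4.7
scene obj px [360. 319.] n 670 mean [0.835 0.287 0.075] zmax 0.085 rect [0.8394 0.3014] [0.19  0.038] 84.1
scene dark px [218. 213.] n 76 mean [ 0.669 -0.174  0.201] zmax 0.221 rect [ 0.6654 -0.1663] [0.016 0.047] 16.8
scene dark px [270. 223.] n 140 mean [ 0.663 -0.025  0.212] zmax 0.224 rect [ 0.6608 -0.0243] [0.034 0.031] 13.1
scene dark px [186. 257.] n 28 mean [ 0.807 -0.23   0.167] zmax 0.179 rect [ 0.8065 -0.2273] [0.002 0.069] 4.0
```

Emit:
drive_tool([
  [[0,-0.012,0,10.7,-1],[0,-0.012,0,10.7,-1],[0,-0.012,0,10.7,-1],[0,-0.012,0,10.7,-1],[0,-0.012,0,10.7,-1]],
], grip_force=50)

```text
t: 0.72
tool_pos: [0.2257, 0.5825, 0.291]
tool_rot: [-90.0, 0.1, 105.0]
ft_force: [-0.8, 0.4, -0.1]
grip_width: 0.0856
```

Emit:
drive_tool([
  [[0,0,0,10.5,-1],[-0.05,0,-0.0293,0,-1],[-0.05,0,-0.0293,0,-1],[-0.05,0,-0.0293,0,-1],[-0.05,0,-0.0293,0,-1]],
])

```text
t: 1.35
tool_pos: [0.36, 0.3915, 0.291]
tool_rot: [-90.0, 0.0, 94.8]
ft_force: [0.9, -0.3, 0.1]
grip_width: 0.0852
```

Emit:
drive_tool([
  [[-0.05,0,-0.0293,0,-1],[-0.05,0,-0.0293,0,-1],[-0.05,0,-0.0293,0,-1],[-0.05,0,-0.0293,0,-1],[-0.05,0,-0.0293,0,-1]],
])

```text
t: 1.98
tool_pos: [0.527, 0.1547, 0.291]
tool_rot: [-90.0, 0.0, 94.8]
ft_force: [0.4, 0.4, -0.4]
grip_width: 0.0852
```

Emit:
drive_tool([
  [[-0.05,0,-0.0293,0,-1],[-0.05,0,-0.0293,0,-1],[-0.04,0,-0.0293,0,-1],[0,0,0,0,-1],[0,0,0,0,-1]],
])

```text
t: 2.6
tool_pos: [0.6254, 0.0242, 0.2905]
tool_rot: [-89.9, -0.0, 94.8]
ft_force: [-0.2, 0.6, 0.7]
grip_width: 0.0848
```

```bash
cat >> h.py <<'E'
C=np.array([.7085,-.094,0]);X=np.array([np.cos(np.radians(4.8)),np.sin(np.radians(4.8)),0]);Y=np.array([-X[1],X[0],0])
def to(p,ang=None):
    s,A=axes(); a=np.degrees(np.arctan2(A[1,2],A[0,2])); p=np.array(p,float)
    turn=0 if ang is None else ((a-ang+90)%180)-90
    B=A@Ro.from_euler('y',turn,degrees=True).as_matrix()
    print('t',round(s['t'],2),'tcp',s['tool_pos'].round(4),'jaw',round(a,1),'turn',round(turn,1),'then shift',(B.T@(p-s['tool_pos'])).round(4),'F',s['ft_force'].round(1),'w',s['grip_width'].round(4),'q',s['qpos'].round(0))
E
python3 - <<'E'
from h import *
to([.659,-.027,.190],4.8)
p,d,i=cam('wrist');save('c',p);W=world(d,i);z=W[...,2]
g=p.max(2);m=((g<70)&(z>.2)&(z<.235)).astype(np.uint8)
k,l,st,c=cv2.connectedComponentsWithStats(m)
for j in range(1,k):
    if st[j,4]>200: q=W[l==j];print(c[j],st[j],q.mean(0).round(4),q.min(0).round(3),q.max(0).round(3))
E
```

```text
Traceback (most recent call last):
  File "h.py", line 23, in to
    print('t',round(s['t'],2),'tcp',s['tool_pos'].round(4),'jaw',round(a,1),'turn',round(turn,1),'then shift',(B.T@(p-s['tool_pos'])).round(4),'F',s['ft_force'].round(1),'w',s['grip_width'].round(4),'q',s['qpos'].round(0))
                                                                                                                                                                              ^^^^^^^^^^^^^^^^^^^^^
AttributeError: 'float' object has no attribute 'round'
```

```bash
sed -i "s/s\['grip_width'\].round(4)/round(s['grip_width'],4)/" h.py
python3 - <<'E'
from h import *
to([.659,-.027,.190],4.8)
p,d,i=cam('wrist');save('c',p);W=world(d,i);z=W[...,2]
g=p.max(2);m=((g<70)&(z>.2)&(z<.235)).astype(np.uint8)
k,l,st,c=cv2.connectedComponentsWithStats(m)
for j in range(1,k):
    if st[j,4]>200: q=W[l==j];print(c[j],st[j],q.mean(0).round(4),q.min(0).round(3),q.max(0).round(3))
E
```

```text
t 2.6 tcp [0.6254 0.0242 0.2905] jaw -175.2 turn -0.0 then shift [-0.0539  0.1005 -0.0294] F [-0.2  0.6  0.7] w 0.0848 q [ 17.  20.   6.  -0. -76. -12.]
[234.45925297 144.90110357] [ 207  118   55   55 2356] [ 0.6608 -0.0262  0.2172] [ 0.644 -0.043  0.201] [ 0.679 -0.007  0.221]
```

View pics/c.png

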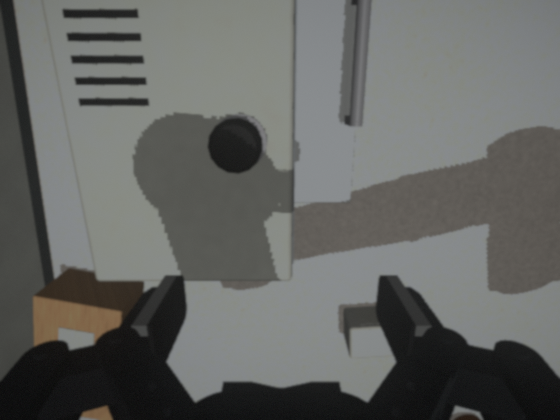

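Emit:
drive_tool([
  [[-0.0265,0,-0.0155,0,-1],[-0.026,0,-0.016,0,-1],[0,0.035,0,0,-1],[0,0.035,0,0,-1],[0,0.032,0,0,-1]],
])

```text
t: 3.28
tool_pos: [0.6608, -0.0239, 0.1887]
tool_rot: [-90.0, -0.0, 94.9]
ft_force: [0.5, 1.2, -0.8]
grip_width: 0.0854
```

Emit:
drive_tool([
  [[0,0,0,0,0.2],[0,0,0,0,1],[0,0,0,0,1],[0,0,0,0,1],[0,0,0,0,1]],
])

```text
t: 3.9
tool_pos: [0.6603, -0.0251, 0.1921]
tool_rot: [-90.0, -0.0, 94.8]
ft_force: [-6.5, 2.0, 6.0]
grip_width: 0.034
```

Emit:
drive_tool([
  [[0,0,0,0,1],[0,0,0,0,1]],
])

```text
t: 4.15
tool_pos: [0.6603, -0.0251, 0.1921]
tool_rot: [-90.0, -0.0, 94.8]
ft_force: [-5.5, 1.4, 4.4]
grip_width: 0.034
```

Emit:
drive_tool([
  [[0,-0.005,0,0,1],[0,-0.005,0,0,1],[0,-0.005,0,0,1],[0,-0.004,0,0,1],[0,-0.003,0,0,1]],
])

```text
t: 4.78
tool_pos: [0.6602, -0.025, 0.2076]
tool_rot: [-89.7, -0.1, 94.7]
ft_force: [2.5, -0.6, -24.1]
grip_width: 0.034
```

Emit:
drive_tool([
  [[0,0,0,0,1],[0,0,0,0,1]],
])

```text
t: 5.03
tool_pos: [0.6602, -0.0251, 0.2077]
tool_rot: [-89.7, -0.1, 94.8]
ft_force: [0.5, 0.2, -26.4]
grip_width: 0.0337
```

Emit:
drive_tool([
  [[0,0,0,0,-1],[0,0,0,0,-1],[0,0,0,0,-1],[0,-0.04,0,0,-1],[0,-0.04,0,0,-1]],
])

```text
t: 5.65
tool_pos: [0.6619, -0.0256, 0.2945]
tool_rot: [-90.2, 0.1, 94.8]
ft_force: [0.2, 0.2, -0.4]
grip_width: 0.0853
```

```bash
cat >> h.py <<'E'
def roof():
    p,d,i=cam('top');W=world(d,i);L=(W-C)@np.array([X,Y,[0,0,1]]).T
    m=(abs(L[...,0])<.08)&(abs(L[...,1])<.18)&(L[...,2]>.195)&(L[...,2]<.26)
    k,l,st,c=cv2.connectedComponentsWithStats(m.astype(np.uint8))
    for j in range(1,k):
        if st[j,4]>15:q=L[l==j];print('roof item cab',np.median(q,0).round(4),'y',np.percentile(q[:,1],[3,97]).round(3),'n',st[j,4],'z90',np.percentile(q[:,2],90).round(4))
    m=(L[...,0]<-.1)&(L[...,0]>-.33)&(abs(L[...,1])<.1)&(L[...,2]>.045)&(L[...,2]<.08)
    if m.sum()>20:print('bar? cab',np.median(L[m],0).round(4),m.sum())
    return p,d,i,W
E
python3 - <<'E'
from h import *
to([.552,-.107,.04],4.8)
p,*_=roof();save('d',p[120:300,180:400])
E
```

```text
t 5.65 tcp [ 0.6619 -0.0256  0.2945] jaw -175.2 turn 0.0 then shift [-0.0716  0.2542  0.1172] F [ 0.2  0.2 -0.4] w 0.0853 q [ 12.  24.  12.   0. -78.  -7.]
roof item cab [-0.052  -0.0855  0.2154] y [-0.095 -0.079] n 51 z90 0.2198
bar? cab [-0.1579 -0.0009  0.0655] 220
```

Emit:
drive_tool([
  [[-0.036,0,0.0586,0,0],[-0.0356,0,0.0586,0,0],[0,0,0,0,0],[0,0.05,0,0,0],[0,0.04,0,0,0]],
])

```text
t: 6.32
tool_pos: [0.5618, -0.0991, 0.2019]
tool_rot: [-90.3, 0.0, 94.8]
ft_force: [1.0, 1.0, 0.4]
grip_width: 0.0427
```

```bash
python3 - <<'E'
from h import *
to([.5525,-.107,.042],4.8)
p,*_=roof();save('d',p[120:300,180:400])
p,d,i=cam('wrist');save('e',p)
E
```

```text
t 6.33 tcp [ 0.5618 -0.0991  0.2019] jaw -175.2 turn 0.0 then shift [-0.0071  0.1598  0.0107] F [1.  1.  0.4] w 0.0427 q [  6.  18. -10.   0. -62.  -1.]
roof item cab [-0.0521 -0.0855  0.2165] y [-0.095 -0.079] n 50 z90 0.2194
roof item cab [-0.0462  0.0699  0.231 ] y [0.055 0.085] n 153 z90 0.234
```

View pics/e.png

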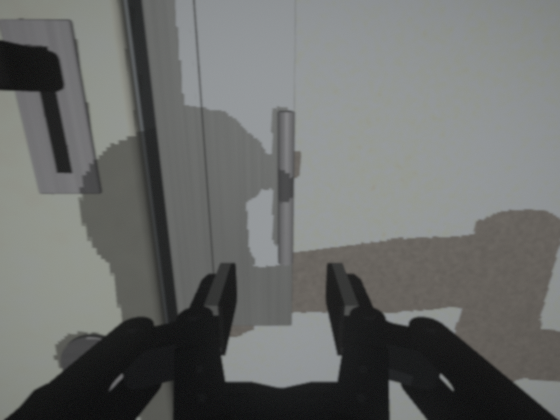

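Emit:
drive_tool([
  [[-0.007,0.02,0.008,0,0],[0,0.04,0,0,0],[0,0.04,0,0,0],[0,0.035,0,0,0],[0,0.025,0,0,0]],
])

```text
t: 7.05
tool_pos: [0.5559, -0.1067, 0.0423]
tool_rot: [-90.2, 0.1, 94.9]
ft_force: [0.1, 0.3, 0.7]
grip_width: 0.0428
```

Emit:
drive_tool([
  [[0,0,0,0,0.5],[0,0,0,0,1],[0,0,0,0,1],[0,0,0,0,1],[0,0,0,0,1]],
], grip_force=40)

```text
t: 7.68
tool_pos: [0.5546, -0.1068, 0.0431]
tool_rot: [-90.2, 0.0, 94.8]
ft_force: [-0.9, 1.3, 5.7]
grip_width: 0.0127
```

Emit:
drive_tool([
  [[0,0,0.004,0,1],[0,0,0.004,0,1],[0,0,0.004,0,1],[0,0,0.004,0,1],[0,0,0,0,1]],
])

```text
t: 8.3
tool_pos: [0.5391, -0.1081, 0.0431]
tool_rot: [-90.3, 0.0, 94.9]
ft_force: [0.3, 2.2, 7.8]
grip_width: 0.0129
```

Emit:
drive_tool([
  [[0,0,0.025,0,1],[0,0,0.025,0,1],[0,0,0.025,0,1],[0,0,0.025,0,1],[0,0,0.012,0,1]],
])

```text
t: 8.93
tool_pos: [0.4273, -0.1174, 0.0431]
tool_rot: [-90.4, 0.0, 94.9]
ft_force: [2.1, 1.9, 7.8]
grip_width: 0.0125
```

Emit:
drive_tool([
  [[0,0,0.005,0,1],[0,0,0,0,1]],
])

```text
t: 9.18
tool_pos: [0.4251, -0.1176, 0.0431]
tool_rot: [-90.6, 0.0, 94.9]
ft_force: [4.4, 1.9, 5.2]
grip_width: 0.0127
```

Emit:
drive_tool([
  [[0,0,0,0,-0.2],[0,0,0,0,-0.2],[0,0,0,0,-0.2],[0,-0.06,0,0,-0.2],[0,-0.06,0,0,-0.2]],
])

```text
t: 9.8
tool_pos: [0.4197, -0.1182, 0.1618]
tool_rot: [-89.8, 0.0, 94.8]
ft_force: [1.8, 0.6, 0.4]
grip_width: 0.0511
```

Emit:
drive_tool([
  [[0,-0.05,0,0,-0.2],[0,0,0,0,-0.2]],
])

```text
t: 10.05
tool_pos: [0.4228, -0.1181, 0.2151]
tool_rot: [-90.5, 0.0, 94.8]
ft_force: [0.4, -0.0, -1.2]
grip_width: 0.0513
```

```bash
cat >> h.py <<'E'
def bots():
    p,d,i=cam('top');W=world(d,i);z=W[...,2]
    m=(d>0)&(z>.03)&(z<.13)&(W[...,0]>.33)&(W[...,0]<.72)&(W[...,1]>.08)&(W[...,1]<.6)
    k,l,st,c=cv2.connectedComponentsWithStats(m.astype(np.uint8))
    for j in range(1,k):
        if st[j,4]>80:
            q=W[l==j];b=cv2.minAreaRect(q[:,:2].astype(np.float32))
            ang=b[2] if b[1][0]>b[1][1] else b[2]-90
            print('bot',np.round(b[0],4),np.round(b[1],3),'axis',round(ang,1),'z',np.percentile(q[:,2],[50,95]).round(3))
    return p,d,i,W
E
python3 - <<'E'
from h import *
roof();bots()
to([.365,.235,.2],-80.6)
E
```

```text
roof item cab [-0.0512 -0.0857  0.2163] y [-0.095 -0.079] n 49 z90 0.2199
roof item cab [-0.0464  0.0697  0.231 ] y [0.055 0.085] n 152 z90 0.234
bar? cab [-0.2833  0.0367  0.065 ] 50
bot [0.473  0.4255] [0.053 0.098] axis -20.1 z [0.051 0.056]
bot [0.4589 0.2808] [0.098 0.053] axis 18.1 z [0.051 0.057]
t 10.15 tcp [ 0.42   -0.118   0.2109] jaw -175.2 turn 85.4 then shift [0.0034 0.0112 0.3572] F [ 0.1 -0.3 -1.1] w 0.0513 q [  6.   4. -26.  -0. -59.  -1.]
```

Emit:
drive_tool([
  [[0,0,0,9.6,-0.2],[0,0,0,9.6,-0.2],[0,0,0,9.6,-0.2],[0,0,0,9.6,-0.2],[0,0,0,9.6,-0.2]],
])

```text
t: 10.78
tool_pos: [0.4193, -0.1181, 0.209]
tool_rot: [-89.8, 0.2, 46.5]
ft_force: [0.7, -0.2, 0.5]
grip_width: 0.0512
```

Emit:
drive_tool([
  [[0,0,0,9.6,-0.2],[0,0,0,9.6,-0.2],[0,0,0,9.5,-0.2],[0.0162,0,0.0525,0,-0.2],[0.0162,0,0.0525,0,-0.2]],
])

```text
t: 11.4
tool_pos: [0.4176, -0.0078, 0.2092]
tool_rot: [-90.0, 0.3, 18.0]
ft_force: [0.7, -0.2, -0.9]
grip_width: 0.0512
```

Emit:
drive_tool([
  [[0.0162,0,0.0525,0,-0.2],[0.0162,0,0.0525,0,-0.2],[0.0162,0,0.0525,0,-0.2],[0.0162,0,0.0525,0,-0.2],[0.0162,0,0.0525,0,-0.2]],
])

```text
t: 12.02
tool_pos: [0.413, 0.2674, 0.209]
tool_rot: [-90.1, 0.2, 18.1]
ft_force: [0.6, 0.4, 0.1]
grip_width: 0.0512
```

```bash
python3 - <<'E'
from h import *
p,*_=roof();bots()
to([.4135,.2665,.2],108.1)
p2,*_=cam('wrist');save('f',np.hstack([p[::1,100:460][:420],p2[:, 0:440]]))
E
```

```text
roof item cab [-0.0515 -0.086   0.2152] y [-0.094 -0.079] n 50 z90 0.2188
roof item cab [-0.0464  0.0698  0.2307] y [0.055 0.085] n 153 z90 0.2336
bar? cab [-0.2871  0.0006  0.0659] 223
bot [0.4732 0.4254] [0.054 0.098] axis -20.0 z [0.051 0.056]
bot [0.4596 0.2815] [0.096 0.054] axis 17.6 z [0.051 0.057]
t 12.12 tcp [0.4137 0.27   0.2087] jaw 108.4 turn 0.3 then shift [-0.0013  0.0087 -0.0033] F [ 0.1 -0.3 -0.5] w 0.0511 q [  52.   10.  -19.   -0.  -60. -124.]
```

View pics/f.png

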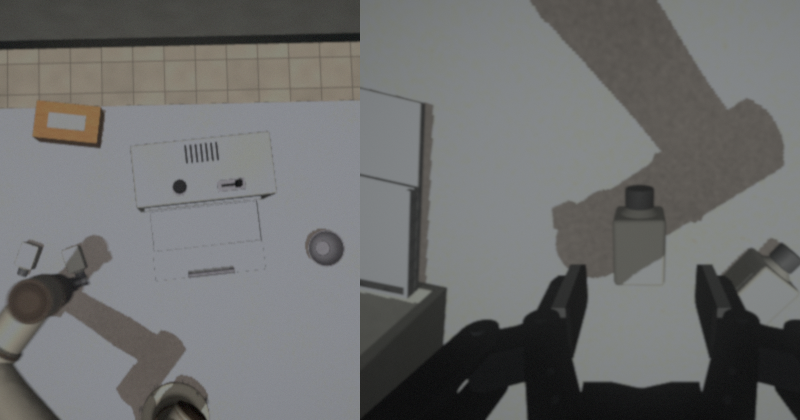

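Emit:
drive_tool([
  [[0,0.045,-0.003,0,-0.2],[0,0.05,0,0,-0.2],[0,0.05,0,0,-0.2],[0,0.035,0,0,-0.2],[0,0.016,0,0,-0.2]],
], grip_force=20)

```text
t: 12.8
tool_pos: [0.4133, 0.2602, 0.012]
tool_rot: [-90.2, 0.4, 18.0]
ft_force: [0.4, -0.1, 0.3]
grip_width: 0.0513
```

Emit:
drive_tool([
  [[0,0,0,0,0.1],[0,0,0,0,1],[0,0,0,0,1],[0,0,0,0,1],[0,0,0,0,1]],
])

```text
t: 13.42
tool_pos: [0.4153, 0.2637, 0.0157]
tool_rot: [-90.0, -0.0, 18.1]
ft_force: [0.6, -0.8, -0.4]
grip_width: 0.0285
```

Emit:
drive_tool([
  [[0.0035,-0.011,0,0,1],[0.006,-0.0115,0,0,1],[0.007,-0.01,0,0,1],[0.008,-0.009,0,0,1],[0,0,0,0,1]],
])

```text
t: 14.05
tool_pos: [0.4397, 0.2721, 0.0577]
tool_rot: [-89.9, -0.1, 18.1]
ft_force: [0.1, 0.7, -1.8]
grip_width: 0.0289
```

```bash
cat >> h.py <<'E'
def near(n,xy,rad=.1,zmin=.008):
    "height profile of things near xy, along the tool x axis"
    s,A=axes();p,d,i=cam(n);W=world(d,i);q=W-np.array([xy[0],xy[1],0])
    g=p.astype(int);sat=g.max(2)-g.min(2)
    m=(d>0)&(np.hypot(q[...,0],q[...,1])<rad)&(W[...,2]>zmin)&(W[...,2]<.13)&(g.min(2)>75)&(sat<40)
    a=q[m]@A[:,0]; b=q[m]@A[:,2]; h=W[m][:,2]
    for lo in np.arange(-rad,rad,.012):
        k=(a>=lo)&(a<lo+.012)
        if k.sum()>5: print(round(lo+.006,3),'n',k.sum(),'z',np.percentile(h[k],[5,50,95]).round(3),'lat',np.percentile(b[k],[5,95]).round(3))
    return p
E
python3 - <<'E'
from h import *
to([.4135,.2665,.2])
s=r.state()['tool_pos']
p=near('scene',s[:2]);save('g',cv2.resize(p[130:290,300:480],(720,640))[:600])
E
```

```text
t 14.05 tcp [0.4397 0.2721 0.0577] jaw 108.1 turn 0 then shift [-0.0263 -0.1423  0.003 ] F [ 0.1  0.7 -1.8] w 0.0289 q [  50.   23.  -27.    0.  -40. -122.]
0.05 n 20 z [0.065 0.077 0.082] lat [0.009 0.026]
0.062 n 39 z [0.067 0.071 0.076] lat [-0.005  0.024]
0.074 n 57 z [0.06  0.065 0.072] lat [-0.014  0.025]
0.086 n 71 z [0.052 0.061 0.067] lat [-0.02   0.026]
0.098 n 43 z [0.049 0.056 0.061] lat [-0.017  0.022]
```

View pics/g.png

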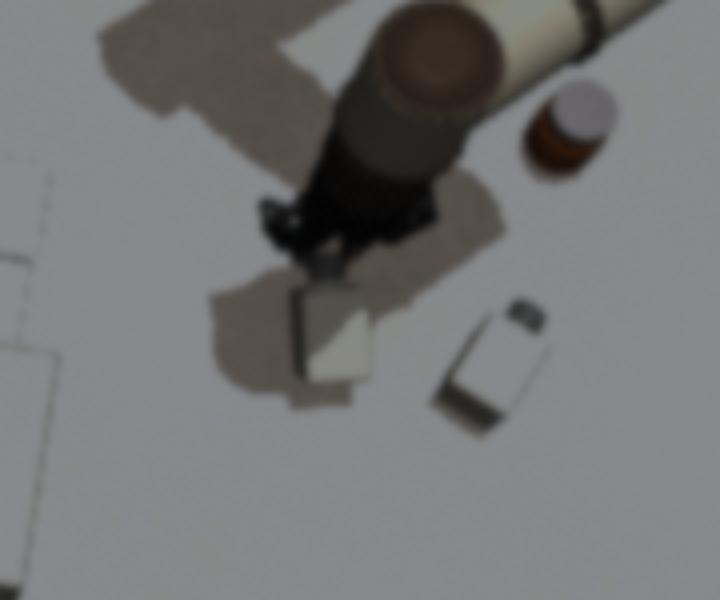

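Emit:
drive_tool([
  [[0.0095,-0.008,0,0,1],[0.0105,-0.0075,0,0,1],[0.011,-0.0055,0,0,1],[0.0115,-0.004,0,0,1],[0,0,0,0,1]],
])

```text
t: 14.72
tool_pos: [0.48, 0.285, 0.082]
tool_rot: [-90.0, -0.1, 18.1]
ft_force: [0.0, 0.2, -1.3]
grip_width: 0.0286
```

Emit:
drive_tool([
  [[0.012,-0.002,0,0,1],[0.012,-0.001,0,0,1],[0.012,0.001,0,0,1],[0.012,0.0015,0,0,1],[0,0,0,0,1]],
])

```text
t: 15.35
tool_pos: [0.5253, 0.2996, 0.0818]
tool_rot: [-90.0, 0.0, 18.1]
ft_force: [-1.9, -0.6, -1.3]
grip_width: 0.0287
```

```bash
python3 - <<'E'
from h import *
to([.4135,.2665,.2])
s=r.state()['tool_pos']
p=near('scene',s[:2]);save('g2',cv2.resize(p[130:290,300:480],(450,400)))
E
```

```text
t 15.35 tcp [0.5253 0.2996 0.0818] jaw 108.1 turn 0 then shift [-0.1166 -0.1182  0.0032] F [-1.9 -0.6 -1.3] w 0.0287 q [  45.   28.  -13.    0.  -49. -117.]
0.002 n 6 z [0.009 0.049 0.096] lat [-0.085 -0.012]
0.05 n 6 z [0.029 0.094 0.097] lat [-0.059  0.023]
0.062 n 40 z [0.08  0.089 0.095] lat [-0.001  0.028]
0.074 n 58 z [0.076 0.084 0.089] lat [-0.01   0.026]
0.086 n 76 z [0.07  0.076 0.083] lat [-0.02   0.025]
0.098 n 39 z [0.065 0.07  0.076] lat [-0.02   0.023]
```

View pics/g2.png

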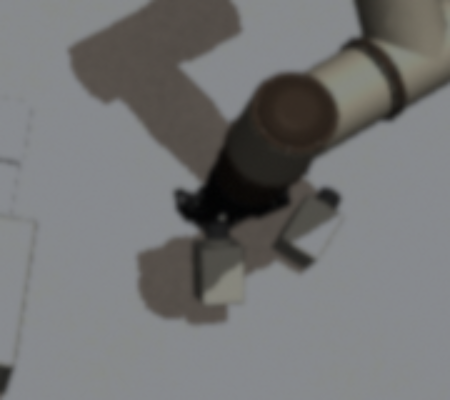

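Emit:
drive_tool([
  [[0.02,-0.055,0,0,1],[0,0,0,0,1],[0,0.03,0,0,1],[0.02,-0.05,0,0,1],[0,0,0,0,1]],
])

```text
t: 16.02
tool_pos: [0.5652, 0.3134, 0.1609]
tool_rot: [-89.9, -0.5, 18.2]
ft_force: [-0.8, 0.3, -1.4]
grip_width: 0.0289
```

```bash
python3 - <<'E'
from h import *
to([.4135,.2665,.2])
s=r.state()['tool_pos']
p=near('scene',s[:2],.11,.05)
E
```

```text
t 16.02 tcp [0.5652 0.3134 0.1609] jaw 108.2 turn 0 then shift [-0.1584 -0.0405  0.0028] F [-0.8  0.3 -1.4] w 0.0289 q [  43.   27.   -2.    0.  -60. -115.]
```

```bash
sed -i 's/(W\[...,2\]<.13)&(g.min(2)>75)/(W[...,2]<s["tool_pos"][2]+.03)\&(g.min(2)>75)/' h.py; python3 - <<'E'
from h import *
s=r.state()['tool_pos']
p=near('scene',s[:2],.13,.05);save('g3',cv2.resize(p[130:310,300:500],(400,360)))
E
```

```text
(no output)
```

View pics/g3.png

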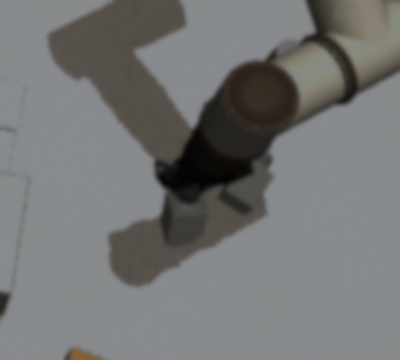

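Emit:
drive_tool([
  [[0,0.045,0,0,1],[0,0,0,0,1],[-0.02,-0.055,0,0,1],[0.02,0,0,0,1],[0,0,0,0,1]],
])

```text
t: 16.75
tool_pos: [0.5632, 0.3123, 0.1688]
tool_rot: [-89.9, -0.1, 18.1]
ft_force: [-0.1, -0.5, -2.1]
grip_width: 0.0286
```

```bash
sed -i 's/g.min(2)>75/g.min(2)>45/' h.py; python3 - <<'E'
from h import *
s=r.state()['tool_pos'];print(s)
p=near('scene',s[:2],.13,.01)
E
```

```text
[0.56320463 0.31230575 0.16884586]
-0.04 n 19 z [0.03  0.052 0.056] lat [0.096 0.121]
-0.028 n 48 z [0.017 0.051 0.058] lat [0.09  0.124]
-0.016 n 45 z [0.016 0.052 0.057] lat [0.095 0.127]
-0.004 n 37 z [0.011 0.053 0.153] lat [-0.062  0.129]
0.008 n 42 z [0.011 0.153 0.167] lat [-0.026  0.127]
0.02 n 62 z [0.106 0.163 0.171] lat [-0.027  0.023]
0.032 n 74 z [0.162 0.167 0.173] lat [-0.025  0.021]
0.044 n 107 z [0.142 0.158 0.169] lat [-0.023  0.021]
0.056 n 110 z [0.117 0.133 0.146] lat [-0.024  0.021]
0.068 n 52 z [0.105 0.114 0.123] lat [-0.022  0.021]
```

Emit:
drive_tool([
  [[0,0.025,0,0,1],[0,0.025,0,0,1],[0,0.02,0,0,1],[0,0.01,0,0,1],[0,0,0,0,1]],
])

```text
t: 17.42
tool_pos: [0.5625, 0.3118, 0.0875]
tool_rot: [-90.0, 0.0, 18.1]
ft_force: [-0.2, 0.2, -0.4]
grip_width: 0.0287
```

Emit:
drive_tool([
  [[0,0.004,0,0,1],[0,0.004,0,0,1],[0,0,0,0,1]],
])

```text
t: 17.8
tool_pos: [0.5656, 0.3136, 0.086]
tool_rot: [-89.9, -0.6, 18.3]
ft_force: [-4.0, -2.1, 18.5]
grip_width: 0.0291
```

Emit:
drive_tool([
  [[0,0.004,0,0,1],[0,0,0,0,1]],
])

```text
t: 18.05
tool_pos: [0.567, 0.3139, 0.0842]
tool_rot: [-89.9, -0.8, 18.3]
ft_force: [-4.3, -2.8, 25.3]
grip_width: 0.0286
```

```bash
python3 - <<'E'
from h import *
s=r.state()['tool_pos'];print(s)
p=near('scene',s[:2],.1,.01)
E
```

```text
[0.56700608 0.31390011 0.08419498]
0.002 n 16 z [0.05  0.069 0.09 ] lat [-0.026 -0.007]
0.014 n 31 z [0.025 0.077 0.085] lat [-0.027  0.023]
0.026 n 65 z [0.077 0.084 0.091] lat [-0.025  0.023]
0.038 n 91 z [0.059 0.082 0.09 ] lat [-0.025  0.023]
0.05 n 97 z [0.042 0.058 0.073] lat [-0.024  0.021]
0.062 n 71 z [0.024 0.033 0.046] lat [-0.024  0.021]
```

Emit:
drive_tool([
  [[0.006,-0.009,0,0,1],[0.012,-0.001,0,0,1],[0.012,-0.001,0,0,1],[0.012,0.001,0,0,1],[0.01,0.001,0,0,1]],
])

```text
t: 18.73
tool_pos: [0.6136, 0.3284, 0.0852]
tool_rot: [-90.0, -0.1, 18.1]
ft_force: [-2.1, -1.0, 6.9]
grip_width: 0.029
```

Emit:
drive_tool([
  [[0,0,0,0,1]],
])

```text
t: 18.85
tool_pos: [0.6141, 0.3285, 0.0852]
tool_rot: [-90.0, -0.1, 18.1]
ft_force: [-0.6, 0.0, 5.2]
grip_width: 0.0286
```

```bash
python3 - <<'E'
from h import *
s=r.state()['tool_pos'];print(s)
p=near('scene',s[:2],.1,.01)
E
```

```text
[0.61405473 0.32848519 0.08516646]
0.002 n 14 z [0.011 0.055 0.084] lat [-0.027 -0.02 ]
0.014 n 50 z [0.073 0.079 0.088] lat [-0.026  0.023]
0.026 n 69 z [0.018 0.08  0.085] lat [-0.026  0.022]
0.038 n 67 z [0.038 0.07  0.084] lat [-0.025  0.022]
0.05 n 42 z [0.013 0.023 0.033] lat [-0.024  0.021]
```

Emit:
drive_tool([
  [[0.008,0.0015,0,0,1],[0.008,0.0015,0,0,1],[0.006,0.001,0,0,1],[0,0,0,0,1]],
])

```text
t: 19.4
tool_pos: [0.635, 0.3352, 0.0814]
tool_rot: [-90.0, -0.2, 18.1]
ft_force: [0.8, -1.1, 5.5]
grip_width: 0.0284
```

```bash
python3 - <<'E'
from h import *
s=r.state()['tool_pos'];print(s)
p=near('scene',s[:2],.1,.01)
E
```

```text
[0.63500425 0.33521482 0.08137065]
0.002 n 7 z [0.013 0.071 0.073] lat [-0.078 -0.02 ]
0.014 n 61 z [0.066 0.075 0.092] lat [-0.026  0.023]
0.026 n 79 z [0.013 0.071 0.078] lat [-0.025  0.021]
```

Emit:
drive_tool([
  [[0,-0.001,0,0,0],[0,0,0,0,-0.1],[0,0,0,0,-0.1],[0.002,0.004,0,0,-0.1],[0,0,0,0,-0.1]],
])

```text
t: 20.08
tool_pos: [0.6346, 0.3353, 0.0765]
tool_rot: [-90.0, 0.1, 18.1]
ft_force: [0.2, 0.5, 0.1]
grip_width: 0.0469
```

```bash
python3 - <<'E'
from h import *
s=r.state()['tool_pos'];print(s,r.state()['grip_width'])
p=near('scene',s[:2],.06,.01)
p,*_=cam('wrist');save('k',p)
E
```

```text
[0.6345821  0.33531567 0.07652847] 0.04686160049223566
0.006 n 22 z [0.014 0.074 0.08 ] lat [-0.027  0.024]
0.018 n 66 z [0.068 0.074 0.087] lat [-0.024  0.022]
0.03 n 48 z [0.013 0.07  0.077] lat [-0.026  0.021]
```

View pics/k.png

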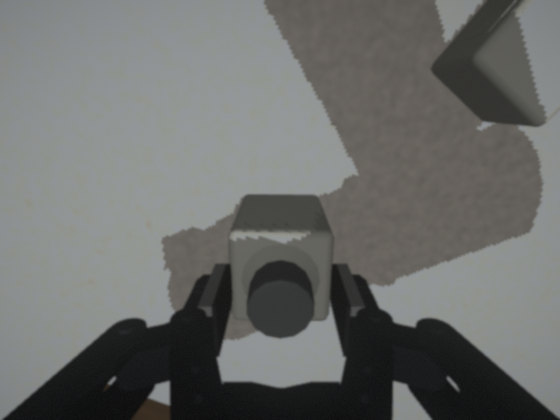

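```bash
cat >> h.py <<'E'
def cap():
    s,A=axes();p,d,i=cam('wrist');W=world(d,i)-s['tool_pos'];w=W+s['tool_pos']
    m=(d>0)&(w[...,2]>.092)&(w[...,2]<.104)&(abs(W@A[:,2])<.017)&(abs(W@A[:,0])<.04)
    q=W[m];print('cap n',m.sum(),'tool x',np.percentile(q@A[:,0],[2,50,98]).round(4),'tool z',np.percentile(q@A[:,2],[2,50,98]).round(4))
E
python3 -c "
from h import *
cap()"
```

```text
cap n 3626 tool x [-0.0096  0.0021  0.0173] tool z [-0.0131  0.0002  0.0132]
```

Emit:
drive_tool([
  [[0.003,0,0,0,0.3],[0,0,0,0,1],[0,0,0,0,1],[0,0,0,0,1],[0,0,0,0,1]],
], grip_force=45)

```text
t: 20.85
tool_pos: [0.638, 0.3365, 0.0777]
tool_rot: [-90.0, -0.1, 18.1]
ft_force: [0.6, -1.4, 0.7]
grip_width: 0.0283
```

Emit:
drive_tool([
  [[0,-0.02,0,0,1],[0,-0.03,0,0,1],[0,-0.03,0,6.6,1],[0,-0.01,0,6.7,1],[0,0,0,0,1]],
])

```text
t: 21.48
tool_pos: [0.6373, 0.3366, 0.1675]
tool_rot: [-90.0, 0.0, 4.9]
ft_force: [0.3, -0.1, -2.0]
grip_width: 0.0289
```

```bash
python3 - <<'E'
from h import *
to(C-.158*X-.06*Y+[0,0,.17],94.8)
s=r.state()['tool_pos']
near('scene',s[:2],.06,.05)
E
```

```text
t 21.48 tcp [0.6373 0.3366 0.1675] jaw 94.9 turn 0.1 then shift [-0.1231 -0.0029 -0.495 ] F [ 0.3 -0.1 -2. ] w 0.0289 q [  41.   34.   11.   -0.  -67. -126.]
-0.006 n 7 z [0.097 0.113 0.118] lat [-0.027 -0.026]
0.006 n 34 z [0.109 0.163 0.177] lat [-0.027  0.023]
0.018 n 94 z [0.114 0.162 0.168] lat [-0.026  0.023]
0.03 n 39 z [0.096 0.113 0.163] lat [-0.022  0.022]
```

Emit:
drive_tool([
  [[-0.015,0,0,0,1],[-0.03,0,-0.03,0,1],[-0.03,0,-0.04,0,1],[-0.03,0,-0.045,0,1],[-0.018,0,-0.045,0,1]],
])

```text
t: 22.15
tool_pos: [0.5261, 0.1649, 0.166]
tool_rot: [-90.1, 0.2, 5.0]
ft_force: [0.6, -0.5, -1.3]
grip_width: 0.0287
```

Emit:
drive_tool([
  [[0,0,-0.045,0,1],[0,0,-0.045,0,1],[0,0,-0.045,0,1],[0,0,-0.045,0,1],[0,0,-0.045,0,1]],
])

```text
t: 22.78
tool_pos: [0.5464, -0.059, 0.166]
tool_rot: [-90.0, 0.1, 4.9]
ft_force: [0.7, 0.4, -0.4]
grip_width: 0.0284
```

Emit:
drive_tool([
  [[0,0,-0.045,0,1],[0,0,-0.04,0,1],[0,0,-0.025,0,1],[0,0,0,0,1]],
])

```text
t: 23.28
tool_pos: [0.5556, -0.1685, 0.1657]
tool_rot: [-90.0, 0.2, 4.7]
ft_force: [0.1, -0.2, -1.5]
grip_width: 0.028
```

```bash
python3 - <<'E'
from h import *
to(C-.158*X-.06*Y+[0,0,.1],94.8)
s=r.state()['tool_pos']
near('scene',s[:2],.06,.05)
roof()
E
```

```text
t 23.27 tcp [ 0.5556 -0.1685  0.1657] jaw 94.7 turn -0.1 then shift [0.0008 0.0657 0.0014] F [ 0.1 -0.2 -1.5] w 0.028 q [ -1.  21. -11.  -0. -58. -84.]
0.006 n 40 z [0.107 0.162 0.182] lat [-0.024  0.026]
0.018 n 86 z [0.105 0.16  0.166] lat [-0.024  0.026]
0.03 n 33 z [0.095 0.107 0.162] lat [-0.023  0.018]
roof item cab [-0.0517 -0.0856  0.2162] y [-0.094 -0.079] n 51 z90 0.2194
roof item cab [-0.046   0.0696  0.2306] y [0.055 0.085] n 151 z90 0.2342
bar? cab [-0.2872 -0.0105  0.0661] 189
```

Emit:
drive_tool([
  [[0,0.03,0,0,1],[0,0.02,0,0,1],[0,0.009,0,0,1],[0,0.003,0,0,1],[0,0,0,0,1]],
])

```text
t: 24.0
tool_pos: [0.557, -0.1669, 0.1059]
tool_rot: [-90.0, -0.1, 4.9]
ft_force: [-0.4, 0.3, -1.2]
grip_width: 0.0282
```

Emit:
drive_tool([
  [[0,0.0015,0,0,1],[0,0.001,0,0,1],[0,0,0,0,1]],
])

```text
t: 24.38
tool_pos: [0.5566, -0.1672, 0.103]
tool_rot: [-90.0, -0.0, 4.8]
ft_force: [0.4, -0.3, -0.4]
grip_width: 0.0285
```

Near contact; lower 2 mm more, release, rise, and go towards bottle B.

Emit:
drive_tool([
  [[0,0.0015,0,0,1],[0,0.001,0,0,1],[0,0,0,0,0.1],[0,0,0,0,-0.1],[0,0,0,0,-0.2]],
])

```text
t: 25.0
tool_pos: [0.5567, -0.1672, 0.1004]
tool_rot: [-90.0, -0.0, 4.8]
ft_force: [0.2, 0.1, -0.9]
grip_width: 0.0513
```

Emit:
drive_tool([
  [[0,-0.01,0,0,-0.2],[0,-0.04,0,0,-0.2],[0,-0.05,0,0,-0.2],[0,-0.02,0.03,0,-0.2],[0,0,0.06,0,-0.2]],
])

```text
t: 25.62
tool_pos: [0.5505, -0.0778, 0.2235]
tool_rot: [-90.0, -0.4, 4.6]
ft_force: [0.1, 1.1, -1.4]
grip_width: 0.0512
```

Emit:
drive_tool([
  [[0,0,0.06,0,-0.2],[0,0,0.06,0,-0.2],[0,0,0.06,0,-0.2],[0,0,0.05,0,-0.2],[0,0,0,0,-0.2]],
])

```text
t: 26.25
tool_pos: [0.5296, 0.1548, 0.2211]
tool_rot: [-90.0, -0.1, 5.1]
ft_force: [0.9, -0.7, 0.3]
grip_width: 0.0512
```

```bash
cat >> h.py <<'E'
def tray():
    p,d,i=cam('top');W=world(d,i);L=(W-C)@np.array([X,Y,[0,0,1]]).T
    for nm,lo,hi in(('body',.06,.112),('cap',.112,.14)):
        m=(d>0)&(L[...,0]<-.09)&(L[...,0]>-.24)&(abs(L[...,1])<.17)&(L[...,2]>lo)&(L[...,2]<hi)
        k,l,st,c=cv2.connectedComponentsWithStats(m.astype(np.uint8))
        for j in range(1,k):
            if st[j,4]>15:
                q=L[l==j];print(nm,'cab med',np.median(q,0).round(4),'min',q.min(0).round(3),'max',q.max(0).round(3))
E
python3 - <<'E'
from h import *
tray();bots()
to([.426,.4415,.2],69.9)
E
```

```text
body cab med [-0.1606 -0.055   0.0963] min [-0.186 -0.089  0.06 ] max [-0.134 -0.036  0.111]
cap cab med [-0.16   -0.0626  0.1219] min [-0.174 -0.077  0.113] max [-0.145 -0.048  0.128]
bot [0.4862 0.4212] [0.052 0.07 ] axis -20.6 z [0.052 0.057]
t 26.35 tcp [0.5296 0.1521 0.2208] jaw 94.9 turn 25.0 then shift [-0.1968  0.0208  0.2361] F [-0.7 -0.9 -0.4] w 0.051 q [  33.   15.  -11.    0.  -64. -118.]
```

Emit:
drive_tool([
  [[0,0,0,8.4,-0.2],[0,0,0,8.4,-0.2],[0,0,0,8.2,-0.2],[-0.0326,0,0.0395,0,-0.2],[-0.0326,0,0.0395,0,-0.2]],
], grip_force=20)

```text
t: 26.98
tool_pos: [0.4961, 0.2474, 0.2208]
tool_rot: [-90.0, -0.0, -20.4]
ft_force: [1.0, 0.1, 0.5]
grip_width: 0.0509
```

Emit:
drive_tool([
  [[-0.0326,0,0.0395,0,-0.2],[-0.0326,0,0.0395,0,-0.2],[-0.0326,0,0.0395,0,-0.2],[-0.0326,0,0.0395,0,-0.2],[0,0,0,0,-0.2]],
])

```text
t: 27.6
tool_pos: [0.4277, 0.4432, 0.22]
tool_rot: [-90.0, 0.0, -20.1]
ft_force: [-0.2, -0.8, 0.4]
grip_width: 0.0514
```

```bash
python3 - <<'E'
from h import *
to([.427,.442,.012],69.9);bots()
s,A=axes();p,d,i=cam('wrist');W=world(d,i);q=W-s['tool_pos'];z=W[...,2]
m=(d>0)&(z>.018)&(z<.07)&(abs(q@A[:,2])<.06)&(abs(q@A[:,0])<.15)
x=(q@A[:,0])[m];y=(q@A[:,2])[m];print('x',np.percentile(x,[1,99]).round(3));
for lo in np.arange(-.04,.1,.01):
    k=(x>=lo)&(x<lo+.01)
    if k.sum()>20: print(round(lo,2),k.sum(),np.percentile(y[k],[3,97]).round(3),np.median(z[m][k]).round(3))
E
```

```text
t 27.6 tcp [0.4277 0.4432 0.22  ] jaw 69.9 turn 0.0 then shift [-2.00e-04  2.08e-01 -1.40e-03] F [-0.2 -0.8  0.4] w 0.0514 q [  61.   22.   -2.   -0.  -67. -171.]
bot [0.4731 0.4255] [0.053 0.098] axis -21.4 z [0.051 0.057]
x [-0.146  0.096]
0.0 365 [-0.007  0.019] 0.039
0.01 265 [-0.008  0.019] 0.041
0.02 663 [-0.018  0.029] 0.044
0.03 489 [-0.019  0.03 ] 0.054
0.04 477 [-0.019  0.03 ] 0.054
0.05 465 [-0.019  0.03 ] 0.054
0.06 453 [-0.019  0.03 ] 0.054
0.07 425 [-0.018  0.03 ] 0.054
0.08 422 [-0.018  0.03 ] 0.054
0.09 293 [-0.019  0.029] 0.054
```

Emit:
drive_tool([
  [[0,0.045,0.003,0,-0.2],[0,0.055,0,0,-0.2],[0,0.055,0,0,-0.2],[0,0.036,0,0,-0.2],[0,0.018,0,0,-0.2]],
])

```text
t: 28.32
tool_pos: [0.4295, 0.4418, 0.0096]
tool_rot: [-90.2, 0.0, -20.3]
ft_force: [-0.1, -0.2, -0.5]
grip_width: 0.0515
```

Emit:
drive_tool([
  [[0,0,0,0,0.1],[0,0,0,0,1],[0,0,0,0,1],[0,0,0,0,1],[0,0,0,0,1]],
])

```text
t: 28.95
tool_pos: [0.4294, 0.4452, 0.0125]
tool_rot: [-89.9, -0.0, -20.2]
ft_force: [-1.2, 0.4, 4.2]
grip_width: 0.029
```

Emit:
drive_tool([
  [[0.0035,-0.011,0,0,1],[0.006,-0.0115,0,0,1],[0.007,-0.01,0,0,1],[0.008,-0.009,0,0,1],[0,0,0,0,1]],
])

```text
t: 29.58
tool_pos: [0.453, 0.4361, 0.0538]
tool_rot: [-89.9, -0.0, -20.2]
ft_force: [-0.6, 0.5, -1.8]
grip_width: 0.0288
```

Emit:
drive_tool([
  [[0.0095,-0.008,0,0,1],[0.0105,-0.0075,0,0,1],[0.011,-0.0055,0,0,1],[0,0,0,0,1]],
])

```text
t: 30.08
tool_pos: [0.4822, 0.4252, 0.0744]
tool_rot: [-89.9, -0.0, -20.3]
ft_force: [-0.1, -0.6, -1.5]
grip_width: 0.029
```

Emit:
drive_tool([
  [[0.02,-0.055,0,0,1],[0,0,0,0,1],[0,0.03,0,0,1],[0.02,-0.05,0,0,1],[0,0,0,0,1]],
])

```text
t: 30.7
tool_pos: [0.5211, 0.4129, 0.1523]
tool_rot: [-89.6, -0.2, -20.2]
ft_force: [0.5, 0.3, -0.5]
grip_width: 0.029
```

```bash
python3 - <<'E'
from h import *
to([.427,.442,.012],69.9)
s=r.state()['tool_pos']
near('scene',s[:2],.12,.02)
E
```

```text
t 30.7 tcp [0.5211 0.4129 0.1523] jaw 69.8 turn -0.1 then shift [-0.099   0.1399 -0.006 ] F [ 0.5  0.3 -0.5] w 0.029 q [  52.   29.   -0.    0.  -60. -163.]
0.006 n 14 z [0.133 0.138 0.168] lat [-0.026  0.026]
0.018 n 36 z [0.14  0.157 0.164] lat [-0.026  0.022]
0.03 n 55 z [0.151 0.164 0.168] lat [-0.026  0.021]
0.042 n 107 z [0.15  0.162 0.17 ] lat [-0.025  0.023]
0.054 n 111 z [0.137 0.15  0.161] lat [-0.026  0.023]
0.066 n 99 z [0.131 0.138 0.15 ] lat [-0.025  0.023]
0.078 n 103 z [0.119 0.128 0.135] lat [-0.023  0.023]
0.09 n 10 z [0.118 0.121 0.125] lat [-0.016  0.02 ]
```

Emit:
drive_tool([
  [[0,0.045,0,0,1],[0,0,0,0,1],[0.02,-0.06,0,0,1],[0,0,0,0,1],[0,0.03,0,0,1]],
])

```text
t: 31.38
tool_pos: [0.539, 0.4066, 0.1376]
tool_rot: [-89.5, -0.2, -20.2]
ft_force: [-0.6, 0.2, -3.4]
grip_width: 0.0286
```

Emit:
drive_tool([
  [[0,0,0,0,1],[0.02,-0.05,0,0,1],[0,0,0,0,1],[0,0,0,0,1]],
])

```text
t: 31.88
tool_pos: [0.5557, 0.3978, 0.1839]
tool_rot: [-90.0, 0.0, -20.2]
ft_force: [-0.7, -0.5, -1.7]
grip_width: 0.0289
```

```bash
python3 - <<'E'
from h import *
to([.427,.442,.012],69.9)
s=r.state()['tool_pos']
near('scene',s[:2],.12,.02)
E
```

```text
t 31.88 tcp [0.5557 0.3978 0.1839] jaw 69.8 turn -0.1 then shift [-0.136   0.1719 -0.0029] F [-0.7 -0.5 -1.7] w 0.0289 q [  49.   30.    6.   -0.  -66. -159.]
0.006 n 14 z [0.168 0.174 0.199] lat [-0.027  0.025]
0.018 n 51 z [0.169 0.188 0.196] lat [-0.027  0.021]
0.03 n 68 z [0.168 0.194 0.198] lat [-0.027  0.021]
0.042 n 116 z [0.177 0.19  0.199] lat [-0.027  0.021]
0.054 n 115 z [0.166 0.177 0.187] lat [-0.026  0.023]
0.066 n 109 z [0.155 0.164 0.174] lat [-0.025  0.021]
0.078 n 88 z [0.146 0.151 0.16 ] lat [-0.024  0.022]
```

Emit:
drive_tool([
  [[0,0.055,0,0,1],[0.02,-0.06,0,0,1],[-0.02,0.06,0,0,1],[0.02,-0.06,0,0,1],[0,0,0,0,1]],
])

```text
t: 32.55
tool_pos: [0.5756, 0.3904, 0.1891]
tool_rot: [-89.9, -0.2, -20.1]
ft_force: [0.4, 0.6, 1.4]
grip_width: 0.0289
```

Emit:
drive_tool([
  [[-0.02,0.06,0,0,1],[0.02,-0.06,0,0,1],[-0.02,0.06,0,0,1],[0.02,-0.06,0,0,1],[0,0,0,0,1]],
])

```text
t: 33.17
tool_pos: [0.5762, 0.3912, 0.1902]
tool_rot: [-89.8, -0.3, -20.1]
ft_force: [0.1, 1.3, 1.0]
grip_width: 0.029
```

```bash
python3 - <<'E'
from h import *
to([.427,.442,.012],69.9)
s=r.state()['tool_pos']
near('scene',s[:2],.12,.02)
E
```

```text
t 33.17 tcp [0.5762 0.3912 0.1902] jaw 69.9 turn -0.0 then shift [-0.1585  0.1773 -0.0043] F [0.1 1.3 1. ] w 0.029 q [  48.   30.    8.    0.  -67. -158.]
0.006 n 21 z [0.165 0.181 0.198] lat [-0.026  0.025]
0.018 n 57 z [0.175 0.19  0.199] lat [-0.026  0.023]
0.03 n 80 z [0.169 0.194 0.198] lat [-0.026  0.022]
0.042 n 135 z [0.166 0.183 0.196] lat [-0.026  0.022]
0.054 n 131 z [0.15  0.164 0.175] lat [-0.024  0.023]
0.066 n 95 z [0.135 0.145 0.156] lat [-0.024  0.022]
```

Emit:
drive_tool([
  [[-0.02,0.025,0,0,1],[-0.02,0.03,0,0,1],[-0.02,0.025,0,0,1],[0,0.015,0,0,1],[0,0.005,0,0,1]],
])

```text
t: 33.85
tool_pos: [0.5183, 0.4119, 0.0863]
tool_rot: [-90.0, 0.0, -20.2]
ft_force: [-0.5, 0.1, -0.6]
grip_width: 0.0291
```

Emit:
drive_tool([
  [[0.003,0.002,0,0,1],[0,0,0,0,1]],
])

```text
t: 34.1
tool_pos: [0.5221, 0.4107, 0.0861]
tool_rot: [-89.9, -0.0, -20.2]
ft_force: [0.5, -0.3, -0.3]
grip_width: 0.0287
```

Emit:
drive_tool([
  [[0.004,0.003,0,0,1],[0.006,0.001,0,0,1],[0.006,0,0,0,1],[0,0,0,0,1]],
])

```text
t: 34.6
tool_pos: [0.5369, 0.4052, 0.0829]
tool_rot: [-89.9, -0.0, -20.2]
ft_force: [-2.3, 0.1, 4.9]
grip_width: 0.0291
```

```bash
python3 - <<'E'
from h import *
s=r.state()['tool_pos'];print(s,r.state()['ft_force'])
near('scene',s[:2],.1,.01)
E
```

```text
[0.53692963 0.40523229 0.08292153] [-2.33345095  0.09345317  4.9472741 ]
0.002 n 15 z [0.03  0.074 0.1  ] lat [-0.027  0.03 ]
0.014 n 47 z [0.047 0.082 0.094] lat [-0.027  0.023]
0.026 n 73 z [0.053 0.085 0.089] lat [-0.027  0.021]
0.038 n 115 z [0.05  0.076 0.089] lat [-0.025  0.023]
0.05 n 112 z [0.037 0.052 0.065] lat [-0.025  0.021]
0.062 n 65 z [0.025 0.033 0.044] lat [-0.024  0.021]
```

Touching at about 60°. Drag like the first one.

Emit:
drive_tool([
  [[0.01,-0.001,0,0,1],[0.012,-0.001,0,0,1],[0.012,-0.0005,0,0,1],[0.012,0,0,0,1],[0.01,0.001,0,0,1]],
])

```text
t: 35.28
tool_pos: [0.5894, 0.3853, 0.0825]
tool_rot: [-90.0, 0.0, -20.2]
ft_force: [-1.1, -0.3, 2.3]
grip_width: 0.029
```

Emit:
drive_tool([
  [[0.006,0.001,0,0,1],[0.006,0.001,0,0,1],[0,0,0,0,1]],
])

```text
t: 35.65
tool_pos: [0.6, 0.3814, 0.0806]
tool_rot: [-90.0, 0.0, -20.2]
ft_force: [-1.5, 0.4, 0.7]
grip_width: 0.0287
```

```bash
python3 - <<'E'
from h import *
s=r.state()['tool_pos'];print(s,r.state()['ft_force'])
near('scene',s[:2],.1,.01)
E
```

```text
[0.60003664 0.38137211 0.08060606] [-1.5387197   0.3803674   0.68583851]
-0.01 n 8 z [0.011 0.025 0.065] lat [-0.056  0.013]
0.002 n 23 z [0.03  0.073 0.092] lat [-0.027  0.024]
0.014 n 78 z [0.056 0.073 0.083] lat [-0.027  0.021]
0.026 n 53 z [0.011 0.071 0.076] lat [-0.024  0.023]
```

Emit:
drive_tool([
  [[0,-0.001,0,0,0],[0,0,0,0,-0.1],[0,0,0,0,-0.1],[0,0.003,0,0,-0.1],[0,0,0,0,-0.1]],
])

```text
t: 36.33
tool_pos: [0.5996, 0.3814, 0.0784]
tool_rot: [-90.0, 0.0, -20.2]
ft_force: [-0.0, 0.3, -0.0]
grip_width: 0.0471
```

```bash
python3 - <<'E'
from h import *
cap();tray()
s=r.state()['tool_pos'];print(s)
near('scene',s[:2],.06,.01)
E
```

```text
cap n 3609 tool x [-0.0126 -0.0011  0.0141] tool z [-0.012   0.0013  0.0142]
body cab med [-0.1611 -0.0549  0.0956] min [-0.186 -0.09   0.06 ] max [-0.134 -0.036  0.111]
cap cab med [-0.16   -0.0623  0.1219] min [-0.174 -0.077  0.115] max [-0.145 -0.048  0.129]
[0.59980967 0.3815709  0.07871305]
-0.006 n 14 z [0.038 0.071 0.082] lat [-0.027  0.023]
0.006 n 53 z [0.055 0.075 0.096] lat [-0.034  0.027]
0.018 n 79 z [0.065 0.072 0.08 ] lat [-0.027  0.021]
0.03 n 37 z [0.011 0.066 0.076] lat [-0.025  0.023]
```

Emit:
drive_tool([
  [[0,0.002,0,0,0.3],[0,0,0,0,1],[0,0,0,0,1],[0,0,0,0,1],[0,0,0,0,1]],
], grip_force=45)

```text
t: 37.1
tool_pos: [0.6, 0.3817, 0.0772]
tool_rot: [-90.0, -0.0, -20.2]
ft_force: [0.6, -1.0, 1.9]
grip_width: 0.0285
```

Emit:
drive_tool([
  [[0,-0.02,0,0,1],[0,-0.03,0,0,1],[0,-0.03,0,-8.4,1],[0,-0.01,0,-8.4,1],[0,0,0,-8.2,1]],
])

```text
t: 37.72
tool_pos: [0.5997, 0.3819, 0.1674]
tool_rot: [-89.9, -0.0, 5.1]
ft_force: [0.5, -0.2, -2.0]
grip_width: 0.0282
```

```bash
python3 - <<'E'
from h import *
to(C-.158*X+.06*Y+[0,0,.17],94.8)
s=r.state()['tool_pos']
near('scene',s[:2],.06,.05)
E
```

```text
t 37.73 tcp [0.5997 0.3819 0.1674] jaw 95.1 turn 0.3 then shift [-0.0894 -0.0031 -0.4234] F [ 0.5 -0.2 -2. ] w 0.0282 q [  45.   33.    9.   -0.  -66. -130.]
-0.018 n 6 z [0.101 0.107 0.117] lat [-0.027 -0.026]
0.006 n 35 z [0.097 0.164 0.178] lat [-0.027  0.023]
0.018 n 89 z [0.108 0.163 0.171] lat [-0.026  0.021]
0.03 n 46 z [0.094 0.14  0.165] lat [-0.02   0.022]
```

Emit:
drive_tool([
  [[-0.015,0,-0.015,0,1],[-0.02,0,-0.035,0,1],[-0.02,0,-0.045,0,1],[-0.02,0,-0.045,0,1],[-0.014,0,-0.045,0,1]],
])

```text
t: 38.4
tool_pos: [0.5252, 0.1883, 0.1661]
tool_rot: [-90.0, 0.1, 4.7]
ft_force: [1.2, -0.4, -0.8]
grip_width: 0.0284
```

Emit:
drive_tool([
  [[0,0,-0.045,0,1],[0,0,-0.045,0,1],[0,0,-0.045,0,1],[0,0,-0.045,0,1],[0,0,-0.035,0,1]],
])

```text
t: 39.02
tool_pos: [0.544, -0.026, 0.1662]
tool_rot: [-90.0, 0.1, 4.6]
ft_force: [-0.1, 1.0, -1.2]
grip_width: 0.0286
```

Emit:
drive_tool([
  [[0,0,-0.023,0,1],[0,0,0,0,1],[0,0,0,0,1]],
])

```text
t: 39.4
tool_pos: [0.5463, -0.047, 0.1664]
tool_rot: [-90.0, 0.0, 4.8]
ft_force: [-0.6, 0.2, -1.5]
grip_width: 0.0285
```

```bash
python3 - <<'E'
from h import *
to(C-.158*X+.06*Y+[0,0,.1005],94.8)
s=r.state()['tool_pos']
near('scene',s[:2],.06,.05);tray()
E
```

```text
t 39.4 tcp [ 0.5463 -0.047   0.1664] jaw 94.8 turn -0.0 then shift [-0.0003  0.0659 -0.0005] F [-0.6  0.2 -1.5] w 0.0285 q [ 12.  18. -16.  -0. -56. -97.]
0.006 n 35 z [0.158 0.162 0.184] lat [-0.025  0.026]
0.018 n 79 z [0.108 0.162 0.167] lat [-0.023  0.026]
0.03 n 48 z [0.097 0.134 0.166] lat [-0.023  0.025]
body cab med [-0.1609 -0.0555  0.0961] min [-0.186 -0.09   0.06 ] max [-0.134 -0.036  0.111]
cap cab med [-0.1599 -0.0624  0.1218] min [-0.174 -0.077  0.116] max [-0.145 -0.048  0.128]
```

Emit:
drive_tool([
  [[0,0.03,0,0,1],[0,0.02,0,0,1],[0,0.01,0,0,1],[0,0.003,0,0,1],[0,0.0015,0,0,1]],
])

```text
t: 40.12
tool_pos: [0.5472, -0.0471, 0.103]
tool_rot: [-90.0, -0.1, 4.8]
ft_force: [0.0, -0.1, -1.2]
grip_width: 0.0283
```

Emit:
drive_tool([
  [[0,0.001,0,0,1],[0,0.0005,0,0,1],[0,0,0,0,1]],
])

```text
t: 40.5
tool_pos: [0.5468, -0.0473, 0.1012]
tool_rot: [-90.0, -0.0, 4.8]
ft_force: [0.8, -0.3, -1.2]
grip_width: 0.0281
```

Emit:
drive_tool([
  [[0,0.001,0,0,1],[0,0,0,0,1],[0,0,0,0,0.1],[0,0,0,0,-0.1],[0,0,0,0,-0.2]],
])

```text
t: 41.12
tool_pos: [0.5467, -0.0473, 0.1]
tool_rot: [-90.0, -0.0, 4.8]
ft_force: [-0.6, -0.2, -0.0]
grip_width: 0.0512
```

Emit:
drive_tool([
  [[0,-0.01,0,0,-0.2],[0,-0.04,0,0,-0.2],[0,-0.05,0,0,-0.2],[-0.06,-0.02,-0.03,0,-0.2],[-0.06,0,-0.03,0,-0.2]],
])

```text
t: 41.75
tool_pos: [0.4424, -0.1115, 0.2202]
tool_rot: [-90.0, -0.3, 4.9]
ft_force: [0.1, -1.2, -0.1]
grip_width: 0.0509
```

Emit:
drive_tool([
  [[0,0,0,-10,-0.2],[0,0,0,-10,-0.2],[0,0,0,-10,-0.2],[0,0,0,-10,-0.2],[0,0,0,-10,-0.2]],
])

```text
t: 42.38
tool_pos: [0.4422, -0.1111, 0.2186]
tool_rot: [-90.1, -0.0, 55.1]
ft_force: [0.2, 0.6, 0.7]
grip_width: 0.0516
```

Emit:
drive_tool([
  [[0,0,0,-10,0],[0,0,0,-10,0],[0,0,0,-10,0],[0,0,0,-10,0],[0,0,0,0,0]],
])

```text
t: 43.0
tool_pos: [0.4422, -0.1111, 0.2184]
tool_rot: [-90.1, 0.0, 94.7]
ft_force: [0.2, -0.9, 0.1]
grip_width: 0.0432
```

```bash
python3 - <<'E'
from h import *
to(C-.287*X+[0,0,.042],4.8);tray()
p,*_=roof();q,*_=cam('scene');save('m',np.hstack([p[100:320,150:430],q[130:350,130:410]]))
E
```

```text
t 43.0 tcp [ 0.4422 -0.1111  0.2184] jaw -175.3 turn -0.1 then shift [-0.0052  0.1764  0.0204] F [ 0.2 -0.9  0.1] w 0.0432 q [  6.   6. -23.   0. -61.  -2.]
body cab med [-0.1606 -0.0551  0.0956] min [-0.186 -0.089  0.062] max [-0.134 -0.036  0.111]
body cab med [-0.1606  0.0604  0.0962] min [-0.185  0.032  0.062] max [-0.133  0.084  0.109]
cap cab med [-0.1603 -0.062   0.1217] min [-0.174 -0.076  0.113] max [-0.145 -0.048  0.129]
cap cab med [-0.1587  0.0576  0.1216] min [-0.172  0.044  0.112] max [-0.145  0.072  0.129]
roof item cab [-0.0517 -0.0863  0.2158] y [-0.094 -0.079] n 51 z90 0.2191
roof item cab [-0.0462  0.0699  0.2307] y [0.055 0.085] n 153 z90 0.2351
bar? cab [-0.162  -0.0365  0.0657] 26
```

View pics/m.png

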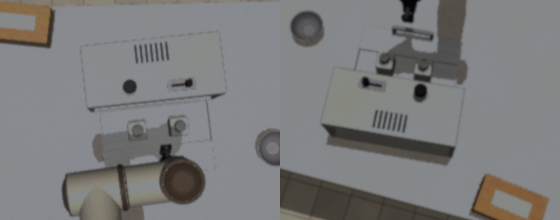

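Emit:
drive_tool([
  [[-0.005,0.02,0.0175,0,0],[0,0.05,0,0,0],[0,0.05,0,0,0],[0,0.035,0,0,0],[0,0.02,0,0,0]],
], grip_force=30)

```text
t: 43.78
tool_pos: [0.4243, -0.1176, 0.0411]
tool_rot: [-89.8, 0.0, 94.7]
ft_force: [-0.2, -0.6, 0.4]
grip_width: 0.0426
```

Emit:
drive_tool([
  [[0,0,0,0,0.3],[0,0,0,0,0.5],[0,0,0,0,1],[0,0,0,0,1],[0,0,0,0,1]],
])

```text
t: 44.4
tool_pos: [0.4258, -0.1175, 0.0438]
tool_rot: [-90.1, 0.0, 94.8]
ft_force: [-0.0, 1.4, 7.6]
grip_width: 0.0128
```

Emit:
drive_tool([
  [[0,0,-0.003,0,1],[0,0,-0.005,0,1],[0,0,-0.007,0,1],[0,0,-0.009,0,1],[0,0,-0.01,0,1]],
])

```text
t: 45.02
tool_pos: [0.4595, -0.1147, 0.0438]
tool_rot: [-90.1, 0.0, 94.8]
ft_force: [-2.5, 0.3, 6.8]
grip_width: 0.0127
```

```bash
python3 - <<'E'
from h import *
to(C-.157*X+[0,0,.042],4.8);tray()
E
```

```text
t 45.02 tcp [ 0.4595 -0.1147  0.0438] jaw -175.2 turn 0.0 then shift [-0.0002  0.0019 -0.0929] F [-2.5  0.3  6.8] w 0.0127 q [  6.  21. -34.   0. -35.  -1.]
body cab med [-0.1276 -0.0556  0.0956] min [-0.151 -0.089  0.06 ] max [-0.099 -0.036  0.112]
body cab med [-0.1275  0.0593  0.0956] min [-0.151  0.032  0.061] max [-0.099  0.084  0.111]
cap cab med [-0.125  -0.0622  0.1212] min [-0.139 -0.076  0.115] max [-0.111 -0.05   0.128]
cap cab med [-0.1248  0.0581  0.1218] min [-0.138  0.043  0.115] max [-0.111  0.072  0.13 ]
cap cab med [-0.2013 -0.0114  0.1359] min [-0.21  -0.015  0.131] max [-0.19  -0.008  0.139]
cap cab med [-0.2064  0.0082  0.1255] min [-0.216  0.002  0.113] max [-0.196  0.011  0.139]
```

Emit:
drive_tool([
  [[0,0,-0.01,0,1],[0,0,-0.01,0,1],[0,0,-0.01,0,1],[0,0,-0.01,0,1],[0,0,-0.01,0,1]],
])

```text
t: 45.7
tool_pos: [0.5092, -0.1106, 0.0438]
tool_rot: [-90.0, 0.0, 94.8]
ft_force: [-1.3, 0.1, 7.6]
grip_width: 0.0126
```

Emit:
drive_tool([
  [[0,0,-0.01,0,1],[0,0,-0.01,0,1],[0,0,-0.009,0,1],[0,0,-0.007,0,1],[0,0,-0.005,0,1]],
])

```text
t: 46.32
tool_pos: [0.5502, -0.1072, 0.0438]
tool_rot: [-90.1, 0.0, 94.8]
ft_force: [-0.9, -0.2, 6.3]
grip_width: 0.0128
```

Emit:
drive_tool([
  [[0,0,-0.003,0,1],[0,0,-0.003,0,1],[0,0,-0.002,0,1],[0,0,0,0,1]],
])

```text
t: 46.82
tool_pos: [0.5546, -0.1068, 0.0438]
tool_rot: [-89.6, 0.0, 94.8]
ft_force: [-8.5, 1.6, 12.2]
grip_width: 0.0125
```

Emit:
drive_tool([
  [[0,0,0,0,0.3],[0,0,0,0,0],[0,0,0,0,0],[0,-0.03,0,0,0],[0,-0.05,0,0,0]],
])

```text
t: 47.45
tool_pos: [0.5564, -0.1063, 0.1216]
tool_rot: [-89.7, -0.0, 94.8]
ft_force: [1.3, 1.3, 0.3]
grip_width: 0.0422
```

Emit:
drive_tool([
  [[0,-0.05,0,0,0],[0,-0.05,0,0,0],[0,-0.05,0,0,0],[0,-0.02,0,0,0],[0,0,0.06,0,0]],
])

```text
t: 48.08
tool_pos: [0.5006, -0.1111, 0.2933]
tool_rot: [-90.2, 0.0, 94.8]
ft_force: [-1.1, -0.2, 0.4]
grip_width: 0.0429
```

Emit:
drive_tool([
  [[0,0,0.06,0,1],[0,0,0.05,0,1],[0,0.06,0,0,1],[0,0.05,0,0,1],[0,0,0,0,1]],
])

```text
t: 48.7
tool_pos: [0.3855, -0.1207, 0.1802]
tool_rot: [-89.5, -0.0, 94.8]
ft_force: [0.1, -1.0, 0.7]
grip_width: -0.0001
```

```bash
python3 - <<'E'
from h import *
roof();to([.6605,-.0253,.26],4.8)
p,*_=cam('wrist');save('n',p)
E
```

```text
roof item cab [-0.0515 -0.0862  0.215 ] y [-0.095 -0.079] n 51 z90 0.2178
roof item cab [-0.0463  0.0697  0.2303] y [0.055 0.085] n 153 z90 0.2339
bar? cab [-0.1578  0.      0.0653] 218
t 48.75 tcp [ 0.3881 -0.1208  0.1827] jaw -175.2 turn 0.0 then shift [ 0.0724 -0.078  -0.2793] F [-0.4  0.5  0.7] w -0.0002 q [  6.   3. -32.   0. -55.  -1.]
```

View pics/n.png

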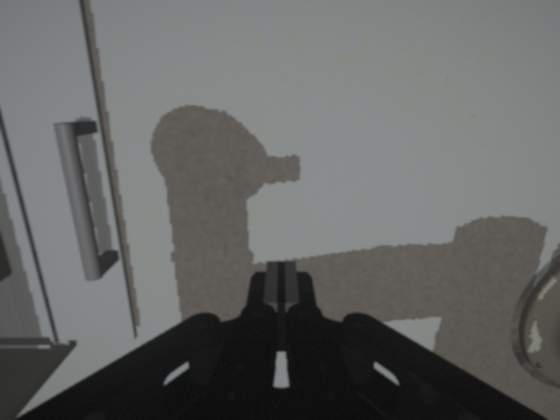

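Emit:
drive_tool([
  [[0,0,0,-10,1],[0,0,0,-10,1],[0,0,0,-10,1],[0,0,0,-10,1],[0,0,0,-10,1]],
])

```text
t: 49.42
tool_pos: [0.3905, -0.1206, 0.1854]
tool_rot: [-90.2, 0.3, 145.2]
ft_force: [-0.1, -0.2, 0.6]
grip_width: -0.0
```

Emit:
drive_tool([
  [[0,0,0,-10,1],[0,0,0,-10,1],[0,0,0,-10,1],[0,0,0,-10,1],[0,0,0,0,1]],
])

```text
t: 50.05
tool_pos: [0.3901, -0.1206, 0.185]
tool_rot: [-90.0, 0.3, -175.3]
ft_force: [-0.0, -0.5, 1.1]
grip_width: 0.0001
```

```bash
python3 - <<'E'
from h import *
p,d,i=cam('wrist');save('o',np.clip(p.astype(float)*1.6,0,255).astype(np.uint8))
K=np.array(i['mtx'])
for y in(-.06,.06):
    for z in(.03,.1):
        c=np.array(i['R'])@(C-.054*X+y*Y+[0,0,z])+i['t'];print((K@c/c[2])[:2].round())
to([.6605,-.0253,.26])
E
```

```text
[ 369. -179.]
[ 405. -295.]
[ 194. -179.]
[ 159. -295.]
t 50.1 tcp [ 0.3898 -0.1206  0.1846] jaw -85.3 turn 0 then shift [-0.2779 -0.0744 -0.0729] F [-0.2 -0.2 -0.8] w 0.0002 q [  6.   3. -32.   0. -55.  89.]
```

View pics/o.png

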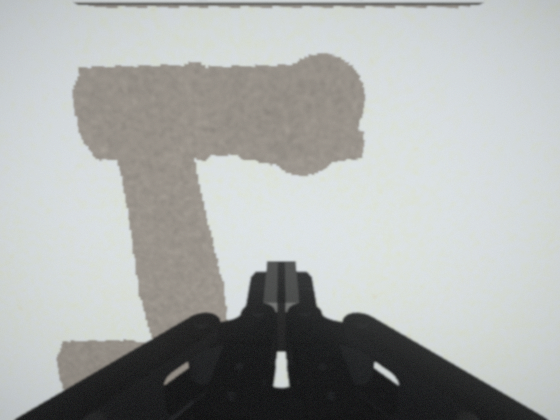

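Emit:
drive_tool([
  [[-0.04,0,0,0,1],[-0.05,0,0,0,1],[-0.04,0,0,0,1],[0,0,0,0,1]],
])

```text
t: 50.6
tool_pos: [0.5207, -0.1095, 0.1829]
tool_rot: [-90.0, 0.1, -175.3]
ft_force: [-0.6, -0.6, -0.1]
grip_width: -0.0002
```

```bash
python3 - <<'E'
from h import *
p,d,i=cam('wrist');save('q',np.clip(p.astype(float)*1.6,0,255).astype(np.uint8))
K=np.array(i['mtx'])
for y in(-.06,.06):
    for z in(.023,.1):
        c=np.array(i['R'])@(C-.054*X+y*Y+[0,0,z])+i['t'];print((K@c/c[2])[:2].round())
W=world(d,i);L=(W-C)@np.array([X,Y,[0,0,1]]).T
m=(d>0)&(L[...,0]>-.08)&(L[...,2]>.035)&(L[...,2]<.14)&(abs(L[...,1])<.15)
q=L[m];h,e=np.histogram(q[:,1],24,(-.12,.12));print(h)
for a in(-1,1):
    k=q[(q[:,1]*a>.03)&(q[:,1]*a<.09)];
    if len(k)>10:print(np.percentile(k,[2,50,98],axis=0).round(3))
to([.6605,-.0253,.26])
E
```

```text
[355.  35.]
[382.  10.]
[209.  35.]
[182.  10.]
[0 0 0 0 0 0 0 0 0 0 0 0 0 0 0 0 0 0 0 0 0 0 0 0]
t 50.65 tcp [ 0.5188 -0.1096  0.1828] jaw -85.3 turn 0 then shift [-0.1481 -0.0772 -0.0724] F [ 0.2 -0.2 -0.8] w 0.0 q [  6.  15. -17.   0. -58.  89.]
```

View pics/q.png

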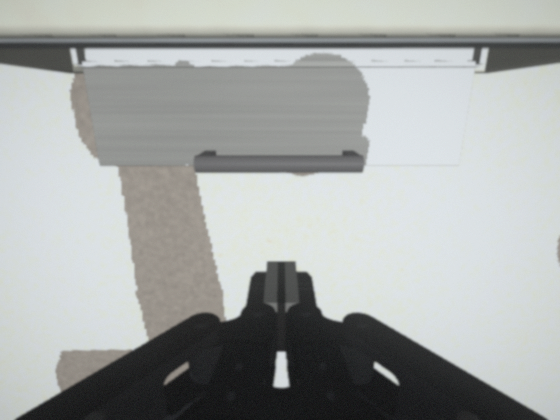

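Emit:
drive_tool([
  [[0.013,0,0,0,1],[0,0,0,0,1]],
])

```text
t: 50.9
tool_pos: [0.5028, -0.111, 0.1833]
tool_rot: [-90.0, -0.0, -175.2]
ft_force: [-0.2, -0.5, -0.3]
grip_width: -0.0003
```

```bash
python3 - <<'E'
from h import *
p,d,i=cam('wrist');save('s',cv2.resize(np.clip(p[:110].astype(float)*1.8,0,255).astype(np.uint8),(800,314),interpolation=cv2.INTER_NEAREST)[:150])
W=world(d,i);L=(W-C)@np.array([X,Y,[0,0,1]]).T
for row in(2,8,14,20,28,40):
    print(row,[tuple(L[row,u].round(3)) for u in(195,220,282,345,370)])
E
```

```text
2 [(np.float64(-0.083), np.float64(0.039), np.float64(0.159)), (np.float64(-0.082), np.float64(0.028), np.float64(0.158)), (np.float64(-0.082), np.float64(0.0), np.float64(0.158)), (np.float64(-0.082), np.float64(-0.028), np.float64(0.158)), (np.float64(-0.082), np.float64(-0.039), np.float64(0.158))]
8 [(np.float64(-0.053), np.float64(0.069), np.float64(0.025)), (np.float64(-0.054), np.float64(0.049), np.float64(0.025)), (np.float64(-0.053), np.float64(0.0), np.float64(0.024)), (np.float64(-0.053), np.float64(-0.05), np.float64(0.024)), (np.float64(-0.054), np.float64(-0.07), np.float64(0.025))]
14 [(np.float64(-0.058), np.float64(0.07), np.float64(0.025)), (np.float64(-0.058), np.float64(0.05), np.float64(0.025)), (np.float64(-0.058), np.float64(0.0), np.float64(0.025)), (np.float64(-0.058), np.float64(-0.051), np.float64(0.025)), (np.float64(-0.058), np.float64(-0.071), np.float64(0.024))]
20 [(np.float64(-0.062), np.float64(0.07), np.float64(0.024)), (np.float64(-0.062), np.float64(0.05), np.float64(0.025)), (np.float64(-0.062), np.float64(0.0), np.float64(0.025)), (np.float64(-0.062), np.float64(-0.051), np.float64(0.026)), (np.float64(-0.062), np.float64(-0.071), np.float64(0.026))]
28 [(np.float64(-0.068), np.float64(0.071), np.float64(0.025)), (np.float64(-0.068), np.float64(0.05), np.float64(0.026)), (np.float64(-0.068), np.float64(0.0), np.float64(0.026)), (np.float64(-0.068), np.float64(-0.051), np.float64(0.026)), (np.float64(-0.068), np.float64(-0.071), np.float64(0.025))]
40 [(np.float64(-0.078), np.float64(0.07), np.float64(0.032)), (np.float64(-0.077), np.float64(0.05), np.float64(0.03)), (np.float64(-0.077), np.float64(0.0), np.float64(0.031)), (np.float64(-0.077), np.float64(-0.051), np.float64(0.031)), (np.float64(-0.078), np.float64(-0.071), np.float64(0.031))]
```

View pics/s.png

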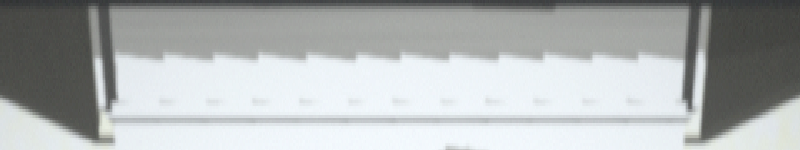

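Emit:
drive_tool([
  [[0,0,0,10,1],[0,0,0,10,1],[0,0,0,10,1],[0,0,0,10,1],[0,0,0,10,1]],
])

```text
t: 51.58
tool_pos: [0.5045, -0.1109, 0.1833]
tool_rot: [-90.0, 0.0, 134.5]
ft_force: [0.3, 0.3, -0.8]
grip_width: -0.0004
```

Emit:
drive_tool([
  [[0,0,0,10,1],[0,0,0,10,1],[0,0,0,10,1],[0,0,0,10,1],[0,0,0,0,1]],
])

```text
t: 52.2
tool_pos: [0.5046, -0.1109, 0.1832]
tool_rot: [-90.0, 0.0, 94.9]
ft_force: [0.1, 0.1, -0.7]
grip_width: 0.0003
```

```bash
python3 - <<'E'
from h import *
s,A=axes();p,d,i=cam('wrist');K=np.array(i['mtx']);R=np.array(i['R'])
print('f',K[0,0],K[0,2],'cam in cab',((-R.T@i['t']-C)@np.array([X,Y,[0,0,1]]).T).round(3),'tcp cab',((s['tool_pos']-C)@np.array([X,Y,[0,0,1]]).T).round(3))
L=(world(d,i)-C)@np.array([X,Y,[0,0,1]]).T
m=(d>0)&(L[...,0]>-.084)&(L[...,2]<.14)&(L[...,2]>.034)
q=L[m];print(m.sum())
for y in np.arange(-.17,.17,.01):
    k=q[(q[:,1]>=y)&(q[:,1]<y+.01)]
    if len(k)>5:print(round(y,2),len(k),np.percentile(k[:,0],[5,95]).round(3),np.percentile(k[:,2],[5,95]).round(3))
to([.6605,-.0253,.26]);save('u',np.clip(p*1.6,0,255).astype(np.uint8))
E
```

```text
f 332.64359981892295 280.8739224077312 cam in cab [-0.204 -0.08   0.328] tcp cab [-0.205  0.     0.183]
9087
-0.09 572 [-0.052 -0.041] [0.041 0.097]
-0.08 971 [-0.052 -0.042] [0.04  0.098]
-0.07 903 [-0.052 -0.043] [0.04  0.098]
-0.06 874 [-0.051 -0.043] [0.04  0.098]
-0.05 838 [-0.051 -0.042] [0.04  0.098]
-0.04 401 [-0.051 -0.042] [0.04  0.097]
0.03 1396 [-0.05  -0.012] [0.037 0.096]
0.04 604 [-0.051 -0.042] [0.04  0.097]
0.05 588 [-0.051 -0.042] [0.039 0.098]
0.06 570 [-0.051 -0.043] [0.04  0.098]
0.07 556 [-0.051 -0.042] [0.039 0.098]
0.08 204 [-0.051 -0.042] [0.04  0.097]
0.16 283 [-0.053  0.   ] [0.034 0.038]
t 52.25 tcp [ 0.5046 -0.1109  0.1831] jaw -175.0 turn 0 then shift [ 0.0717 -0.0767 -0.1628] F [0.2 0.7 0.5] w 0.0001 q [  6.  14. -19.   0. -57.  -1.]
```

Emit:
drive_tool([
  [[0,-0.05,0,0,1],[0,-0.05,0,0,1],[0.024,0,-0.054,0,1],[0.024,0,-0.054,0,1],[0.024,0,-0.054,0,1]],
])

```text
t: 52.88
tool_pos: [0.6615, -0.0248, 0.2834]
tool_rot: [-90.1, -0.0, 95.0]
ft_force: [0.1, -0.2, 0.7]
grip_width: -0.0002
```

Emit:
drive_tool([
  [[0,0,0,0,1],[0,0.025,0,0,1],[0,0,0,0,1]],
])

```text
t: 53.25
tool_pos: [0.6585, -0.0259, 0.2558]
tool_rot: [-89.7, -0.0, 94.9]
ft_force: [-0.8, -0.6, -0.4]
grip_width: 0.0
```

```bash
python3 - <<'E'
from h import *
to([.6605,-.0253,.236])
E
```

```text
t 53.25 tcp [ 0.6585 -0.0259  0.2558] jaw -175.1 turn 0 then shift [ 0.0004  0.0198 -0.0022] F [-0.8 -0.6 -0.4] w 0.0 q [ 12.  25.   8.  -0. -74.  -7.]
```

Press down gently to about 0.215.

Emit:
drive_tool([
  [[0,0.014,-0.002,0,1],[0,0.008,0,0,1],[0,0.006,0,0,1],[0,0.005,0,0,1],[0,0.005,0,0,1]],
])

```text
t: 53.88
tool_pos: [0.6621, -0.0255, 0.2213]
tool_rot: [-90.1, 0.0, 94.8]
ft_force: [-1.4, -1.0, 2.0]
grip_width: -0.0002
```

Emit:
drive_tool([
  [[0,0.002,0,0,1],[0,0,0,0,1]],
])

```text
t: 54.12
tool_pos: [0.6622, -0.0253, 0.2172]
tool_rot: [-90.0, -0.0, 94.8]
ft_force: [1.0, 0.3, 0.6]
grip_width: 0.0001
```

Emit:
drive_tool([
  [[0,0.002,0,0,1],[0,0.001,0,0,1],[0,0,0,0,1]],
])

```text
t: 54.5
tool_pos: [0.6626, -0.0253, 0.2161]
tool_rot: [-90.1, 0.0, 94.8]
ft_force: [-1.1, 0.5, 5.0]
grip_width: -0.0004
```

Emit:
drive_tool([
  [[0,-0.02,0,0,1],[0,-0.05,0,0,1],[0,-0.02,0.06,0,1],[0,0,0.06,0,1],[0,0,0.06,0,1]],
])

```text
t: 55.12
tool_pos: [0.4819, -0.0405, 0.3042]
tool_rot: [-90.0, -0.0, 94.8]
ft_force: [-0.4, 1.0, 0.7]
grip_width: 0.0
```

Emit:
drive_tool([
  [[0,0,0.03,0,1],[-0.035,0.05,0,0,1],[-0.035,0.05,0,0,1],[0,0.02,-0.02,0,1],[0,0,0,0,1]],
])

```text
t: 55.75
tool_pos: [0.4791, -0.1113, 0.1825]
tool_rot: [-89.8, -0.0, 94.8]
ft_force: [-0.2, -0.2, 1.1]
grip_width: -0.0002
```

```bash
python3 - <<'E'
from h import *
roof();s,A=axes();print(s['tool_pos'],s['ft_force'].round(1),s['t'])
p,d,i=cam('wrist');L=(world(d,i)-C)@np.array([X,Y,[0,0,1]]).T
m=(d>0)&(L[...,0]>-.084)&(L[...,2]<.14)&(L[...,2]>.034);q=L[m]
for a in(-1,1):
    k=q[(q[:,1]*a>.02)&(q[:,1]*a<.1)]
    if len(k)>10:print(len(k),np.percentile(k,[2,50,98],axis=0).round(3))
E
```

```text
roof item cab [-0.0519 -0.086   0.2157] y [-0.094 -0.079] n 50 z90 0.2186
roof item cab [-0.0467  0.0704  0.2162] y [0.055 0.085] n 149 z90 0.2191
bar? cab [-0.1579 -0.001   0.0659] 220
[ 0.47932343 -0.11109848  0.18384562] [-0.5  0.1  0. ] 55.8
5311 [[-0.052 -0.085  0.036]
 [-0.051 -0.06   0.081]
 [-0.037 -0.036  0.099]]
5082 [[-0.051  0.034  0.036]
 [-0.049  0.05   0.078]
 [-0.01   0.083  0.101]]
```

```bash
python3 -c "
from bench import r
print(r.close_job())"
```

```text
the job is handed in; nothing more can be done
None
```

The warming cabinet is loaded and handed in: both bottles that were there stand upright on the tray, the tray is home, and the knob was pushed back in last. It took about 56 s of the 210 s allowed.

**What I did:**
1. I pulled the knob up, and its top rose from 0.216 to 0.231 m.
2. I drew the tray out its full 130 mm. The catch was not bolting it, so I left the catch alone.
3. I tipped up each bottle by its cap. I gripped it lightly, jerked it so the heavy base swung down, then dragged the base along the table until it stood. Then I gripped it firmly and set it on the tray.
4. I pushed the tray home with the bottles standing, and then pressed the knob in.

**Last checks:**
- **Knob:** its top is back at 0.216 m, which is fully in.
- **Tray:** the bar is 158 mm in front of the cabinet's centre, the same as at the start.
- **Bottles:** the wrist camera's depth readings inside the cabinet show two upright front faces, at about y = ±60 mm.

**Also seen:**
- The first bottle was shifted a few centimetres before I reached it, so I measured it again.
- While tipping it, I pressed it onto the table with up to 25 N for a moment.
- Two attempts to look inside the cabinet had the bottles out of view or hidden by the roof. The third angle worked.
- I did not measure the bowl again at the end; I never went near it. Only two bottles were visible at the start, so I took the third as absent.

No check failed.

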